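# Unlock the garage chemicals cupboard and free its child catch

## Robot

A 6-joint arm with a two-finger parallel gripper is mounted at the origin on the work surface. World frame = base frame: x ahead of the robot, y to its left, z up, the work surface at z = 0. Lengths are in m, angles in rad, forces in N, time in s.
With the tool pointing down it reaches from about 0.25 to 0.85 m from the base axis. Payload 12.5 kg.
Tool frame: the origin (TCP) lies midway between the tips of the shut fingers; the grasp point (between the pads) lies 19 mm behind it; y points along the fingers, x is the direction in which the jaws open and shut, and the axes are right-handed (so a half turn about y gives the same grasp; the last joint's range is limited). The gripper opens to 93 mm and grips with 3 to 60 N. Pads are 15 mm wide; open, the fingers measure 128 mm over their backs; the gripper's body (75 mm by 188 mm) begins 65 mm behind the grasp point.
Start: joints at [1.226, 0.351, 1.652, -0, 1.139, -0.085], TCP at [0.141, 0.532, 0.185] pointing down, gripper open.
Joint ranges: [-2.75, 2.75], [-0.79, 2.1], [0.01, 2.65], [-1.57, 4.71], [0.07, 3.14], [-2.87, 2.87]. Speed limits (rad/s): [2.22, 2.22, 2.79, 3.14, 3.14, 3.14].

## Interface

Orientations are given as a 3x3 rotation matrix whose columns are the frame's x, y, z axes.
In Python, from cell import robot, eyes, workorder gives the robot as it stands.
- The arm moves only by the tool drive_tool, never from a script. Its argument "moves" is a list of rows, each an object of numbers: "fingers": the finger opening in mm, from 0 to 93; "dx", "dy", "dz": the shift along the tool's x, y, z in mm; "wx", "wy", "wz": the turn, a rotation vector about the tool's x, y, z in degrees. A call has 1 to 20 rows; each row is the pose to reach, as a shift and turn from the pose commanded when the call began, along the tool's axes at that moment; what a row does not reach only later rows make up. A row lasts 1/12 s, in which the tool goes at most 41.7 mm and 7.16 degrees, less where a joint would pass 70% of its speed; a pose out of reach is approached as far as the arm can. A call with a gripper value outside its range is refused whole. The fingers move at their own pace and stop on an object; "squeeze" is the grip in N (left out, the last holds). Time passes only in rows, so rows that repeat a pose let the fingers close. It gives the time, the measured TCP pose, the force and the opening at its end, in the units of the state.
- robot.sense(): the state, without advancing time (a new reading comes with each control period).
- eyes.get_image(name): name is "scene" or "side" or "wrist"; returns the picture (480x640x3 uint8, red, green, blue); there is no depth.
- eyes.camera_params(name): a dict with "mtx" (3x3 intrinsics, pixels), "R" (3x3) and "t" (3): a world point X has camera coordinates R X + t. Camera axes: x right, y down, z forward; pixel columns grow to the right and rows downward; lengths in m; the calibration is good to about 2 mm. A picture is of the moment at which its call begins: read the wrist's pose just before it. camera_params takes no time and is no camera call; for the wrist camera it gives the pose at the moment of the call.
- workorder.finish_job(): hands the job in, once; it reports no verdict.
The state is a dict: "time": time; "qpos": joint angles; "joint_velocities": joint speeds; "joint_torque": joint torques, N m; "tcp_pos": TCP position; "tcp_rot": TCP orientation; "force": force on the tool from outside, world axes, zero at the start; "ft_torque": the same for the moment, N m; "grip_width": opening from 0.0 (shut) to 1.0 (fully open).
Only numpy, scipy, OpenCV 4.12 (cv2) and the standard library are available. Lean on these libraries where they do the work, as an engineer would, in place of code of your own. Each camera call takes 0.05 s, during which the arm holds its last target.

## Task

Take the red-headed square key from the wooden stand, put it fully into the recessed square socket on top of the yellow cupboard and turn it clockwise (seen from above) to its stop, and leave it there. Then pull the door until the hidden child catch holds it ajar, reach down through the gap behind the door, push the orange catch down and, with it held down, draw the door open to at least 60 degrees. Leave the spare key and everything else on the bench where it is.

Things in the scene. Friction and masses are not known exactly. Their poses are not given: they have to be found in the camera images.
- cupboard: Yellow steel cupboard, 260 wide (y), 190 deep (x), 200 tall, fixed to the bench. Origin: middle of the lower front edge, in the plane of the shut door's inner face; +x into the cupboard, +y to the hinge side (left seen from the robot), z up. The door, 12 thick, covers the whole front. A front lip (x 0 to 6) hangs down to 16 below the top; the catch hooks behind it.
- key: The right key, upright, 80 g: red grip plate 14 thick (x), 46 long (y), 40 to 72 above the origin; below it a flange 26 across (36 to 40) and a 10 x 10 square shaft 36 long, sides parallel to key x and y. Origin: centre of the shaft's lower end, z up. Starts hanging by its flange in a hole of key_stand, origin 4 above the bench, plate roughly along the stand's y.
- spare_key: The wrong key, black grip, same shape but with a 14 x 14 shaft that does not fit the lock; it hangs in the other hole. Leave alone.
- key_stand: Fixed wooden block 60 (x) x 140 (y) x 40 tall, origin at centre of underside; two square 16.5 holes at y = -35 and +35 from its centre. Which key is in which hole varies.
- lock_mouth (a point): Centre of the mouth of the lock's square socket (12 x 12, 22 deep, chamfered, opening up), sunk 6 below the cupboard's top in a round 53 hole, at cupboard x 55, y 55. At lock value 0 its sides are parallel to the cupboard's x and y; the frame turns with the lock. With the key fully in, the shaft's end is 22 below this point.
- lock (a joint): Angle of the lock, rad, grows clockwise seen from above; starts 0 to 0.1, stop at 1.2. It lifts a bolt that holds the door shut; the door is free above 0.85. Turning takes about 0.04 N m; the key has about 0.25 rad of play in the socket, so must turn that much further; it stays where it is left.
- door (a joint): Opening angle of the door, rad: 0 shut, grows as its free (right) edge, 260 from the hinge, swings towards the robot (clockwise from above); stop at 1.7. Light friction, stays where left. Unless the catch is pushed down it stops at about 0.2, where the gap behind the door is about 40 wide at the catch.
- door_hinge (a point): On the vertical hinge axis, at the height of the cupboard's top; door's inner face passes through this axis. The frame turns with the door: its -y runs along the door to the free edge, -x is outwards.
- handle (a point): Middle of the black handle's stem, which stands out level from the door's front: 14 wide (along the door), 20 tall, 46 long (outwards), ending in a plate 36 wide, 26 tall, 8 thick. 200 from the hinge, 26 below the cupboard's top, 24 out from the door's front face. Can be pinched across its width from above. Frame turns with the door, -x outwards.
- catch_top (a point): Point on top of the orange catch to push on: a flat bar behind the door, 34 wide (along the door), standing 60 in from the door's inner face, with an upturned 12 tall hook from 51 to 60 in. The point is 24 in from that face, 200 from the hinge, 20 below the cupboard's top when not pressed. Moves with door and catch.
- catch (a joint): How far the catch is pushed down, m: 0 released, stop at 0.016. Spring: about 1.5 N at the start, 4 N at 0.011, 5 N at the stop. The hook clears the cupboard's lip from 0.008. It springs back when let go.
- spray_can: Green can 52 across, 150 tall, loose bystander, leave alone. Origin: centre of underside.
- jar: Jar 64 across, 80 tall, loose bystander, leave alone. Origin: centre of underside.
- mug: Blue mug 80 across, 90 tall, loose bystander, leave alone. Origin: centre of underside.
- screwdriver: Screwdriver with orange handle lying along its x on the bench, loose bystander, leave alone.
- small_carton: Cardboard carton 90 x 70 x 50, loose bystander, leave alone. Origin: centre of underside.
- hinge_tin: Aluminium tin 50 x 70 x 24 on the cupboard's rear top, loose bystander, leave alone. Origin: centre of underside.
There are look-alikes about, which are no part of the job. Several things have the shape of the key; the one meant has the colours described above.

How it is judged:
On the way, in this order (a step that is already met when the one before it is completed fails the run):
1. the red key is fully in the socket, with the lock not yet turned (z of key in the frame of lock_mouth below -0.017 m and horizontal distance between key and lock_mouth below 0.005 m and angle between key's own z axis and vertical below 0.2 rad and value of joint lock below 0.6 rad), for 0.1 s.
2. the lock is turned with the key in it (z of key in the frame of lock_mouth below -0.017 m and horizontal distance between key and lock_mouth below 0.005 m and angle between key's own z axis and vertical below 0.2 rad and value of joint lock above 0.95 rad), for 0.2 s.
3. the door is pulled ajar, held by the catch (value of joint door between 0.13 and 0.3 rad and value of joint catch below 0.004 m), for 0.1 s.
4. the catch is pushed down through the gap (value of joint catch above 0.008 m and value of joint door between 0.1 and 0.3 rad), for 0.1 s.
At the end, for the whole second after the job is handed in: The door stands still, open by more than 1.0 rad; the red key is still fully in the socket (shaft end more than 17 mm below the mouth, within 5 mm of its axis, upright within 0.2 rad), the lock is turned beyond 0.9 rad, and the catch has sprung back (below 3 mm) (value of joint door above 1 rad and value of joint lock above 0.9 rad and z of key in the frame of lock_mouth below -0.017 m and horizontal distance between key and lock_mouth below 0.005 m and angle between key's own z axis and vertical below 0.2 rad and velocity of joint door between -0.05 and 0.05 rad/s and value of joint catch below 0.003 m); the robot touches nothing.
It fails at once if the spare key is moved by more than 30 mm (distance of spare_key from where it was at the start of the episode above 0.03 m).
It fails at once if another loose thing on the bench or cupboard is moved by more than 30 mm (distance of any of spray_can, jar, mug, screwdriver, small_carton, hinge_tin from where it was at the start of the episode above 0.03 m).
It also fails if it takes over 72 s, if anything falls off the work surface, if the arm or the gripper's body presses on something with over 40 N, if the wrist force passes 120 N, or if a joint passes its speed limit or range.

## Working session

There is one attempt and no reset: what is moved stays moved. The work goes in short steps, Python scripts to look and compute and a tool call to move; the robot and the scene stay as the last step left them, time stands still between calls to the robot, and variables do not carry over. Pictures are saved under pics/ and viewed, and the job is handed in when it is done.

Besides the shell and the picture viewer there is one more tool, called after "Request:" as name(argument=value, ...), one argument or row to a line, values as JSON. drive_tool: Moves the arm, as the interface text tells. Its arguments: {"type":"object","properties":{"moves":{"type":"array","items":{"type":"object","properties":{"fingers":{"type":"number"},"dx":{"type":"number"},"dy":{"type":"number"},"dz":{"type":"number"},"wx":{"type":"number"},"wy":{"type":"number"},"wz":{"type":"number"}}}},"squeeze":{"type":"number"}},"required":["moves"]}

```bash
ls; mkdir -p pics; python3 - <<'E'
from cell import robot, eyes, workorder
import cv2,json
s=robot.sense();print(s)
for n in ["scene","side","wrist"]:
    p=eyes.camera_params(n);print(n,p)
    cv2.imwrite(f"pics/{n}0.png",eyes.get_image(n)[:,:,::-1])
E
```

```text
pics
{'time': 0.0, 'qpos': array([ 1.22638507e+00,  3.51207768e-01,  1.65238801e+00,  2.53879874e-05,
        1.13909969e+00, -8.45820710e-02]), 'joint_velocities': array([-8.32620308e-04, -2.28209090e-03, -6.41490946e-05, -8.58460955e-04,
        1.51653730e-03,  1.21294423e-03]), 'joint_torque': array([-1.42816531e-03, -4.97329473e+01, -2.85242182e+01,  6.98128715e-02,
        2.58055015e-02, -8.69314067e-05]), 'tcp_pos': array([0.14113952, 0.53120726, 0.18473076]), 'tcp_rot': array([[ 2.56925538e-01, -3.94061432e-04, -9.66431122e-01],
       [ 9.66430579e-01, -1.03026440e-03,  2.56925814e-01],
       [-1.09692413e-03, -9.99999392e-01,  1.16131783e-04]]), 'force': array([-0.5512129 , -0.02662005, -0.55229589]), 'ft_torque': array([-0.01679995, -0.01760824, -0.01273926]), 'grip_width': 1.0020611213324728}
scene {'mtx': array([[435.88145305,   0.        , 332.75006581],
       [  0.        , 435.88145305, 235.46621046],
       [  0.        ,   0.        ,   1.        ]]), 'R': array([[-0.52405236,  0.8516416 , -0.00870103],
       [ 0.46020344,  0.27455737, -0.84429322],
       [-0.7
[... 207 characters left out ...]
      [  0.        ,   0.        ,   1.        ]]), 'R': array([[ 8.08882317e-01, -5.87970343e-01,  5.22659136e-04],
       [-3.06579863e-01, -4.22526104e-01, -8.52924662e-01],
       [ 5.01715243e-01,  6.89755440e-01, -5.22033761e-01]]), 't': array([-0.5141235 ,  0.28358182,  1.38404037])}
wrist {'mtx': array([[344.69530611,   0.        , 316.5846667 ],
       [  0.        , 344.69530611, 240.985521  ],
       [  0.        ,   0.        ,   1.        ]]), 'R': array([[ 2.56034543e-01,  9.66667526e-01, -4.54283638e-04],
       [ 9.21290134e-01, -2.43873399e-01,  3.02903046e-01],
       [ 2.92695750e-01, -7.79721700e-02, -9.53021269e-01]]), 't': array([-0.55122797, -0.03640575,  0.3924291 ])}
```

View pics/scene0.png

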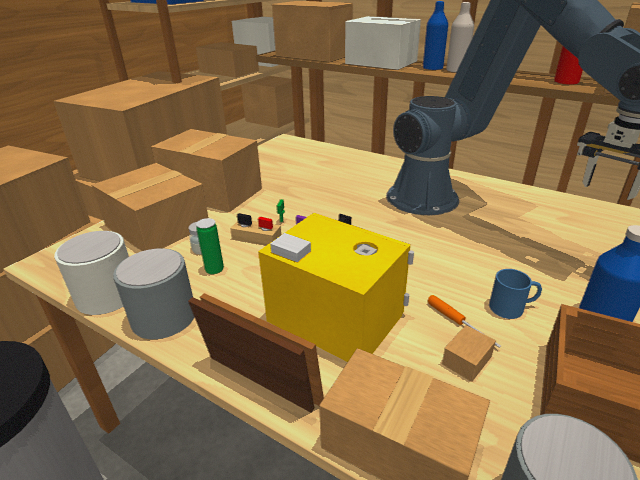

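View pics/side0.png

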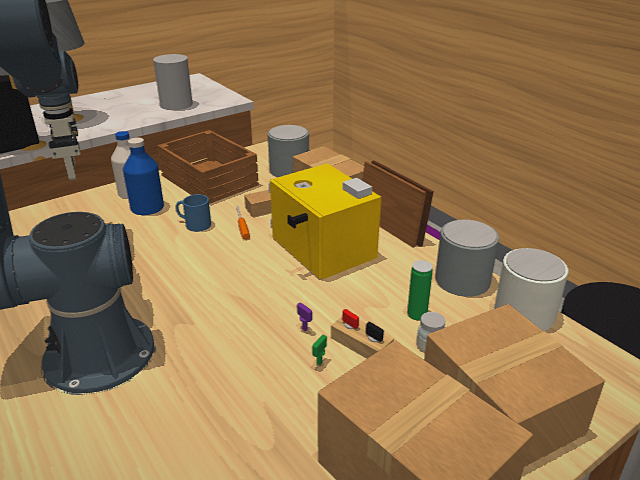

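View pics/wrist0.png

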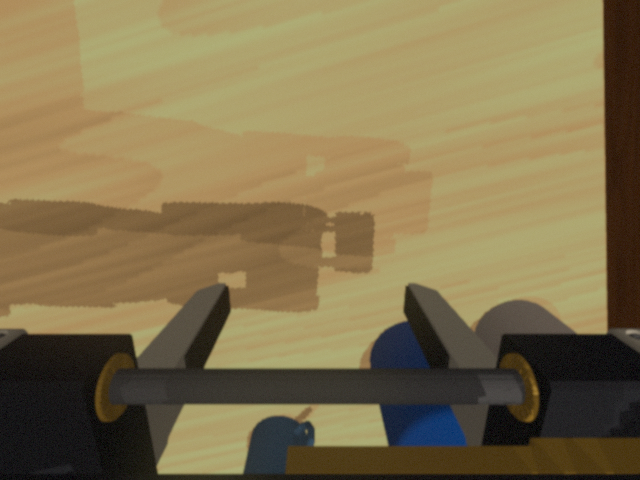

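```bash
cat > h.py <<'E'
import numpy as np, cv2
from cell import robot, eyes, workorder
def ray(p,uv):
    uv=np.atleast_2d(uv).astype(float)
    d=np.linalg.solve(p['mtx'],np.c_[uv,np.ones(len(uv))].T)
    d=(p['R'].T@d).T
    return -p['R'].T@p['t'], d
def onz(p,uv,z):
    c,d=ray(p,uv); return c+d*((z-c[2])/d[:,2])[:,None]
def tri(p1,a,p2,b):
    c1,d1=ray(p1,a);c2,d2=ray(p2,b)
    out=[]
    for x,y in zip(d1,d2):
        s=np.linalg.lstsq(np.c_[x,-y],c2-c1,rcond=None)[0]
        P=c1+x*s[0];Q=c2+y*s[1]; out.append(np.r_[(P+Q)/2,np.linalg.norm(P-Q)])
    return np.array(out)
def proj(p,X):
    X=np.atleast_2d(X); c=X@p['R'].T+p['t']; q=c@p['mtx'].T; return q[:,:2]/q[:,2:]
def tool(v,s=None):
    s=s or robot.sense(); return s['tcp_rot'].T@np.asarray(v)*1000
E
python3 - <<'E'
from h import *
for n,(a,b,c,d) in {"scene":(220,190,430,370),"side":(260,150,440,375)}.items():
    im=cv2.imread(f"pics/{n}0.png")[b:d,a:c]; 
    f=3 if n=="scene" else 2.6
    cv2.imwrite(f"pics/{n}0c.png",cv2.resize(im,None,fx=f,fy=f,interpolation=cv2.INTER_CUBIC))
E
```

```text
(no output)
```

View pics/scene0c.png

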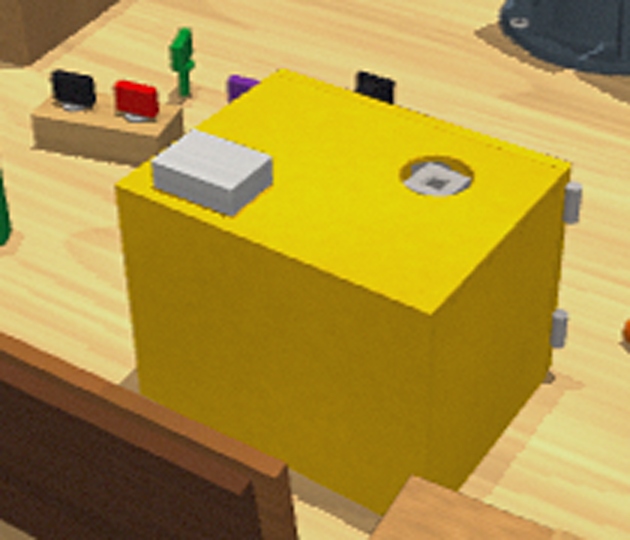

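View pics/side0c.png

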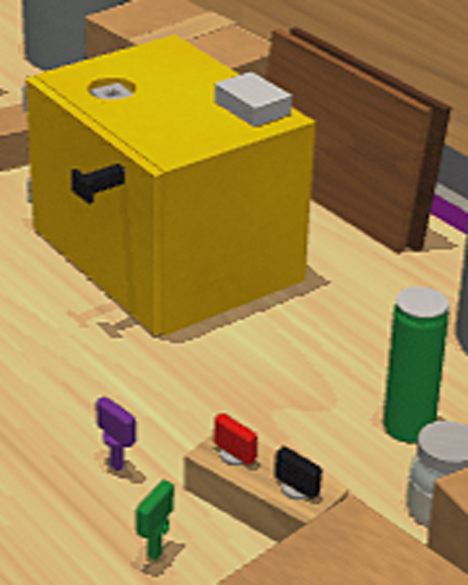

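```bash
python3 - <<'E'
from h import *
A=eyes.camera_params("scene");B=eyes.camera_params("side")
sc=lambda x,y:(220+x/3,190+y/3); sd=lambda x,y:(260+x/2.6,150+y/2.6)
a=[sc(570,163),sc(280,70),sc(430,315),sc(118,187)]
print("cup scene",onz(A,a,.2).round(4))
b=[sd(28,78),sd(158,174),sd(172,36),sd(314,120)]
print("cup side",onz(B,b,.2).round(4))
print("lock", onz(A,[sc(435,180)],.194), onz(B,[sd(112,92)],.194))
def cent(n,lo,hi,roi):
    im=cv2.imread(f"pics/{n}0.png");h=cv2.cvtColor(im,cv2.COLOR_BGR2HSV)
    m=cv2.inRange(h,lo,hi);z=np.zeros_like(m);x0,y0,x1,y1=roi;z[y0:y1,x0:x1]=m[y0:y1,x0:x1]
    k,l,st,c=cv2.connectedComponentsWithStats(z);i=1+st[1:,4].argmax();print(n,st[i],c[i]);return c[i]
ra=cent("scene",(0,150,60),(8,255,255),(220,200,290,240));rb=cent("side",(0,150,60),(8,255,255),(330,300,370,340))
print(tri(A,[ra],B,[rb]))
ka=cent("scene",(0,0,0),(180,255,60),(230,205,256,232));kb=cent("side",(0,0,0),(180,255,60),(360,315,390,350))
print(tri(A,[ka],B,[kb]))
for n,P in (("can",onz(A,[(207,224)],.15)),("mug",onz(A,[(510,277)],.09))):print(n,P)
E
```

```text
cup scene [[ 0.598   0.1885  0.2   ]
 [ 0.5918 -0.0664  0.2   ]
 [ 0.7979  0.1817  0.2   ]
 [ 0.7889 -0.0716  0.2   ]]
cup side [[ 0.5959  0.1852  0.2   ]
 [ 0.5875 -0.0701  0.2   ]
 [ 0.7897  0.1796  0.2   ]
 [ 0.7868 -0.0749  0.2   ]]
lock [[0.65909194 0.11145561 0.194     ]] [[0.65834889 0.11255693 0.194     ]]
scene [258 217  15  12 133] [265.15789474 222.5112782 ]
side [343 309  16  20 199] [350.57788945 318.47236181]
[[ 0.50655483 -0.30121483  0.05938362  0.00065096]]
scene [238 214  14  12 130] [244.33076923 219.26923077]
side [366 322  18  20 222] [374.27477477 331.36936937]
[[ 0.52274562 -0.36837687  0.05866249  0.00110393]]
can [[ 0.70467468 -0.32080217  0.15      ]]
mug [[0.44791994 0.38570581 0.09      ]]
```

```bash
cat >> h.py <<'E'
def go(target,ang=None):
    s=robot.sense(); print('t',round(s['time'],2),'d',tool(np.array(target)-s['tcp_pos'],s).round(1), end=' ')
    if ang is not None:
        a0=np.arctan2(s['tcp_rot'][1,0],s['tcp_rot'][0,0]); print('cur ang',round(a0,4),'wy deg',np.degrees(-(ang-a0)).round(2))
    else: print()
E
python3 - <<'E'
from h import *
go((0.5,-0.30,0.24),0.237)
W=eyes.camera_params("wrist"); s=robot.sense()
print((s['tcp_rot'].T@(-W['R'].T@W['t']-s['tcp_pos'])).round(3))
A=eyes.camera_params("scene");B=eyes.camera_params("side")
print(tri(A,[(200,187),(281,205),(298,219)],B,[(397,345),(320,342),(305,309)]).round(3))
E
```

```text
t 0.15 d [-711.3  -54.6 -560.3] cur ang 1.311 wy deg 61.54
[ 0.001 -0.2    0.085]
[[ 0.506 -0.507  0.128  0.069]
 [ 0.398 -0.326  0.061  0.001]
 [ 0.44  -0.221  0.065  0.014]]
```

Request:
drive_tool(
  moves=[
    {"dy": -55,"dx": -36,"dz": -28,"fingers": 45},
    {"dx": -711,"dy": -55,"dz": -560,"wy": 30,"fingers": 45},
    {"dx": -711,"dy": -55,"dz": -560,"wy": 61.5,"fingers": 45},
    {"dx": -711,"dy": -55,"dz": -560,"wy": 61.5,"fingers": 45},
    {"dx": -711,"dy": -55,"dz": -560,"wy": 61.5,"fingers": 45},
    {"dx": -711,"dy": -55,"dz": -560,"wy": 61.5,"fingers": 45},
    {"dx": -711,"dy": -55,"dz": -560,"wy": 61.5,"fingers": 45},
    {"dx": -711,"dy": -55,"dz": -560,"wy": 61.5,"fingers": 45},
    {"dx": -711,"dy": -55,"dz": -560,"wy": 61.5,"fingers": 45},
    {"dx": -711,"dy": -55,"dz": -560,"wy": 61.5,"fingers": 45},
    {"dx": -711,"dy": -55,"dz": -560,"wy": 61.5,"fingers": 45},
    {"dx": -711,"dy": -55,"dz": -560,"wy": 61.5,"fingers": 45},
    {"dx": -711,"dy": -55,"dz": -560,"wy": 61.5,"fingers": 45},
    {"dx": -711,"dy": -55,"dz": -560,"wy": 61.5,"fingers": 45},
    {"dx": -711,"dy": -55,"dz": -560,"wy": 61.5,"fingers": 45},
    {"dx": -711,"dy": -55,"dz": -560,"wy": 61.5,"fingers": 45},
    {"dx": -711,"dy": -55,"dz": -560,"wy": 61.5,"fingers": 45},
    {"dx": -711,"dy": -55,"dz": -560,"wy": 61.5,"fingers": 45},
    {"dx": -711,"dy": -55,"dz": -560,"wy": 61.5,"fingers": 45},
    {"dx": -711,"dy": -55,"dz": -560,"wy": 61.5,"fingers": 45},
  ],
)

```text
invalid input at $.moves[0]: expected keys fingers, dx, dy, dz, wx, wy, wz
```

Request:
drive_tool(
  moves=[
    {"dy": -55,"dx": -36,"dz": -28,"fingers": 45,"wx": 0,"wy": 0,"wz": 0},
    {"dx": -711,"dy": -55,"dz": -560,"wx": 0,"wy": 30,"wz": 0,"fingers": 45},
    {"dx": -711,"dy": -55,"dz": -560,"wx": 0,"wy": 61.5,"wz": 0,"fingers": 45},
    {"dx": -711,"dy": -55,"dz": -560,"wx": 0,"wy": 61.5,"wz": 0,"fingers": 45},
    {"dx": -711,"dy": -55,"dz": -560,"wx": 0,"wy": 61.5,"wz": 0,"fingers": 45},
    {"dx": -711,"dy": -55,"dz": -560,"wx": 0,"wy": 61.5,"wz": 0,"fingers": 45},
    {"dx": -711,"dy": -55,"dz": -560,"wx": 0,"wy": 61.5,"wz": 0,"fingers": 45},
    {"dx": -711,"dy": -55,"dz": -560,"wx": 0,"wy": 61.5,"wz": 0,"fingers": 45},
    {"dx": -711,"dy": -55,"dz": -560,"wx": 0,"wy": 61.5,"wz": 0,"fingers": 45},
    {"dx": -711,"dy": -55,"dz": -560,"wx": 0,"wy": 61.5,"wz": 0,"fingers": 45},
    {"dx": -711,"dy": -55,"dz": -560,"wx": 0,"wy": 61.5,"wz": 0,"fingers": 45},
    {"dx": -711,"dy": -55,"dz": -560,"wx": 0,"wy": 61.5,"wz": 0,"fingers": 45},
    {"dx": -711,"dy": -55,"dz": -560,"wx": 0,"wy": 61.5,"wz": 0,"fingers": 45},
    {"dx": -711,"dy": -55,"dz": -560,"wx": 0,"wy": 61.5,"wz": 0,"fingers": 45},
    {"dx": -711,"dy": -55,"dz": -560,"wx": 0,"wy": 61.5,"wz": 0,"fingers": 45},
    {"dx": -711,"dy": -55,"dz": -560,"wx": 0,"wy": 61.5,"wz": 0,"fingers": 45},
    {"dx": -711,"dy": -55,"dz": -560,"wx": 0,"wy": 61.5,"wz": 0,"fingers": 45},
    {"dx": -711,"dy": -55,"dz": -560,"wx": 0,"wy": 61.5,"wz": 0,"fingers": 45},
    {"dx": -711,"dy": -55,"dz": -560,"wx": 0,"wy": 61.5,"wz": 0,"fingers": 45},
    {"dx": -711,"dy": -55,"dz": -560,"wx": 0,"wy": 61.5,"wz": 0,"fingers": 45},
  ],
)

```text
time: 1.82
tcp_pos: [0.4655, -0.2217, 0.2378]
tcp_rot: [[0.972, -0.0, -0.235], [0.235, 0.0, 0.972], [-0.0, -1.0, 0.0]]
force: [0.3, 0.7, 0.4]
grip_width: 0.482
```

Request:
drive_tool(
  moves=[
    {"dx": 10,"dy": 0,"dz": -41,"wx": 0,"wy": 0,"wz": 0,"fingers": 45},
    {"dx": 10,"dy": 0,"dz": -60,"wx": 0,"wy": 0,"wz": 0,"fingers": 45},
    {"dx": 10,"dy": 0,"dz": -60,"wx": 0,"wy": 0,"wz": 0,"fingers": 45},
    {"dx": 10,"dy": 0,"dz": -60,"wx": 0,"wy": 0,"wz": 0,"fingers": 45},
  ],
)

```text
time: 2.15
tcp_pos: [0.4889, -0.2759, 0.2372]
tcp_rot: [[0.972, -0.001, -0.234], [0.234, 0.001, 0.972], [-0.001, -1.0, 0.001]]
force: [-0.0, 1.1, -0.2]
grip_width: 0.486
```

```bash
python3 - <<'E'
from h import *
s=robot.sense();print(s['tcp_pos'],s['joint_velocities'].round(3),s['qpos'].round(3))
W=eyes.camera_params("wrist");im=eyes.get_image("wrist");np.savez("w1.npz",**W)
cv2.imwrite("pics/w1.png",im[:,:,::-1])
E
```

```text
[ 0.48885099 -0.2759382   0.23719286] [ 0.029 -0.032  0.031  0.001  0.001  0.008] [-0.597  0.325  1.556  0.     1.262 -0.833]
```

View pics/w1.png

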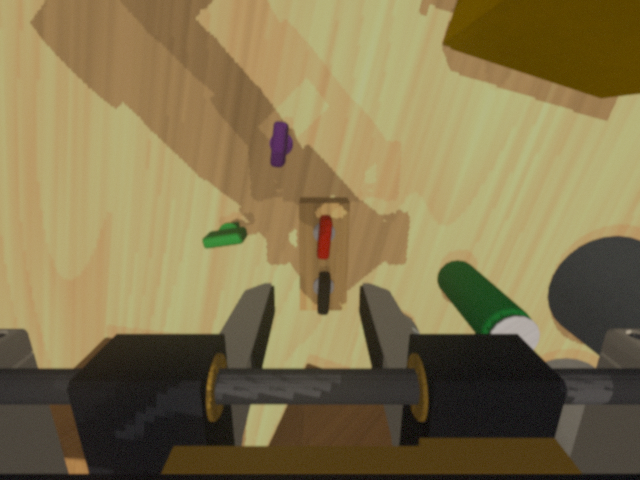

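```bash
python3 - <<'E'
from h import *
W=dict(np.load("w1.npz"))
im=cv2.imread("pics/w1.png");h=cv2.cvtColor(im,cv2.COLOR_BGR2HSV)
m=cv2.inRange(h,(0,150,50),(8,255,255))
k,l,st,c=cv2.connectedComponentsWithStats(m);i=1+st[1:,4].argmax();print(st[i],c[i])
pts=np.argwhere(l==i)[:,::-1].astype(np.float32)
X=onz(W,pts,.076)[:,:2].astype(np.float32)
r=cv2.minAreaRect(X*1000);print(r, "ctr",X.mean(0)); b=cv2.boxPoints(r)
e=[b[1]-b[0],b[2]-b[1]];L=max(e,key=np.linalg.norm);print(L,np.degrees(np.arctan2(L[1],L[0])),min(map(np.linalg.norm,e)))
# stand edges
print(onz(W,[(301,199),(348,199),(300,309)],.04))
cv2.imwrite("pics/w1c.png",cv2.resize(im[180:330,260:400],None,fx=4,fy=4,interpolation=cv2.INTER_CUBIC))
E
```

```text
[318 216  14  43 477] [324.16561845 237.05660377]
((503.717529296875, -297.2520446777344), (13.333587646484375, 48.468536376953125), 10.443889617919922) ctr [ 0.5035559  -0.29701552]
[  8.786011 -47.665527] -79.55611 13.333567
[[ 0.46951467 -0.26871156  0.04      ]
 [ 0.52268473 -0.255859    0.04      ]
 [ 0.50000294 -0.40865129  0.04      ]]
```

View pics/w1c.png

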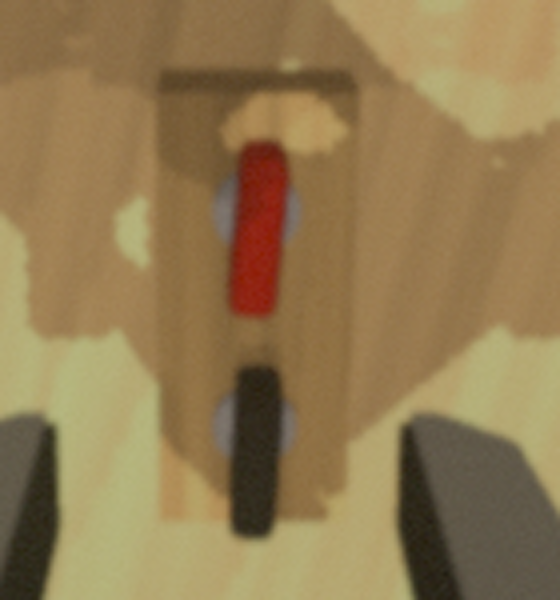

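```bash
python3 - <<'E'
from h import *
go((0.505,-0.299,0.048),0.185)
E
```

```text
t 2.2 d [ 10.3 189.5 -27.2] cur ang 0.2373 wy deg 2.99
```

Request:
drive_tool(
  moves=[
    {"dx": 10,"dy": 0,"dz": -27,"wx": 0,"wy": 3,"wz": 0,"fingers": 45},
    {"dx": 10,"dy": 40,"dz": -27,"wx": 0,"wy": 3,"wz": 0,"fingers": 45},
    {"dx": 10,"dy": 80,"dz": -27,"wx": 0,"wy": 3,"wz": 0,"fingers": 45},
    {"dx": 10,"dy": 120,"dz": -27,"wx": 0,"wy": 3,"wz": 0,"fingers": 45},
    {"dx": 10,"dy": 145,"dz": -27,"wx": 0,"wy": 3,"wz": 0,"fingers": 45},
    {"dx": 10,"dy": 145,"dz": -27,"wx": 0,"wy": 3,"wz": 0,"fingers": 45},
    {"dx": 10,"dy": 145,"dz": -27,"wx": 0,"wy": 3,"wz": 0,"fingers": 45},
    {"dx": 10,"dy": 145,"dz": -27,"wx": 0,"wy": 3,"wz": 0,"fingers": 45},
  ],
)

```text
time: 2.87
tcp_pos: [0.5062, -0.2994, 0.0952]
tcp_rot: [[0.983, 0.002, -0.185], [0.185, -0.002, 0.983], [0.002, -1.0, -0.002]]
force: [-0.1, -0.4, -0.2]
grip_width: 0.486
```

```bash
python3 - <<'E'
from h import *
go((0.505,-0.299,0.048),0.185)
W=eyes.camera_params("wrist");im=eyes.get_image("wrist");np.savez("w2.npz",**W)
cv2.imwrite("pics/w2.png",im[:,:,::-1])
go((0.505,-0.299,0.048),0.185)
E
```

```text
t 2.87 d [-1.2 47.2  0.7] cur ang 0.186 wy deg 0.06
t 2.92 d [-1.4 47.5  1.1] cur ang 0.1858 wy deg 0.05
```

View pics/w2.png

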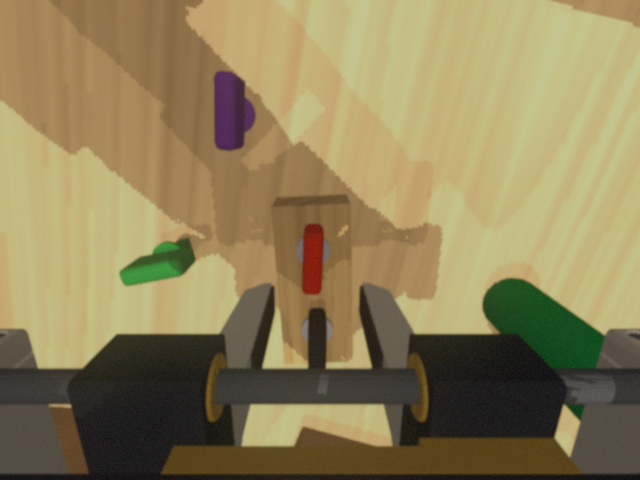

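```bash
python3 - <<'E'
from h import *
W=dict(np.load("w2.npz"));s=robot.sense()
im=cv2.imread("pics/w2.png");h=cv2.cvtColor(im,cv2.COLOR_BGR2HSV)
m=cv2.inRange(h,(0,150,50),(8,255,255))
k,l,st,c=cv2.connectedComponentsWithStats(m);i=1+st[1:,4].argmax();print(st[i],c[i])
print("tcp px",proj(W,s['tcp_pos']))
pts=np.argwhere(l==i)[:,::-1].astype(np.float32)
X=onz(W,pts,.076)[:,:2].astype(np.float32)
r=cv2.minAreaRect(X*1000);print(r)
print("flange", onz(W,[(313,253)],.044), "spare flange",onz(W,[(317,329)],.044))
E
```

```text
[ 302  224   22   70 1265] [312.39604743 258.75494071]
tcp px [[315.12923964 275.92820121]]
((503.9713439941406, -296.5809020996094), (13.1248140335083, 50.25053024291992), 8.280284881591797)
flange [[ 0.50529613 -0.30310497  0.044     ]] spare flange [[ 0.52083439 -0.36851834  0.044     ]]
```

Request:
drive_tool(
  moves=[
    {"dx": -1.5,"dy": 20,"dz": 0,"wx": 0,"wy": 1.5,"wz": 0,"fingers": 45},
    {"dx": -1.5,"dy": 40,"dz": 0,"wx": 0,"wy": 1.5,"wz": 0,"fingers": 45},
    {"dx": -1.5,"dy": 47.5,"dz": 0,"wx": 0,"wy": 1.5,"wz": 0,"fingers": 45},
    {"dx": -1.5,"dy": 47.5,"dz": 0,"wx": 0,"wy": 1.5,"wz": 0,"fingers": 45},
    {"dx": -1.5,"dy": 47.5,"dz": 0,"wx": 0,"wy": 1.5,"wz": 0,"fingers": 8},
    {"dx": -1.5,"dy": 47.5,"dz": 0,"wx": 0,"wy": 1.5,"wz": 0,"fingers": 8},
    {"dx": -1.5,"dy": 47.5,"dz": 0,"wx": 0,"wy": 1.5,"wz": 0,"fingers": 8},
    {"dx": -1.5,"dy": 47.5,"dz": 0,"wx": 0,"wy": 1.5,"wz": 0,"fingers": 8},
    {"dx": -1.5,"dy": 47.5,"dz": 0,"wx": 0,"wy": 1.5,"wz": 0,"fingers": 8},
    {"dx": -1.5,"dy": 47.5,"dz": 0,"wx": 0,"wy": 1.5,"wz": 0,"fingers": 8},
  ],
  squeeze=30,
)

```text
time: 3.75
tcp_pos: [0.5039, -0.2997, 0.0458]
tcp_rot: [[0.987, 0.0, -0.158], [0.158, -0.0, 0.987], [0.0, -1.0, -0.0]]
force: [0.4, 0.5, -0.0]
grip_width: 0.115
```

```bash
python3 - <<'E'
from h import *
W=eyes.camera_params("wrist");im=eyes.get_image("wrist");np.savez("w3.npz",**W)
cv2.imwrite("pics/w3.png",im[:,:,::-1])
s=robot.sense();print(s['tcp_pos'],s['force'],s['grip_width']*93)
E
```

```text
[ 0.50382198 -0.2996943   0.0456703 ] [ 0.54453265 -0.31071204 -0.55616799] 9.100679729486913
```

View pics/w3.png

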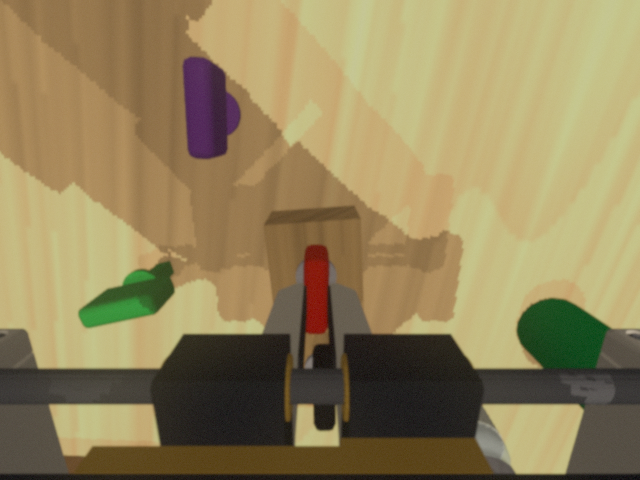

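```bash
python3 - <<'E'
from h import *
s=robot.sense();print(s['grip_width']*93)
im=cv2.imread("pics/w3.png");cv2.imwrite("pics/w3c.png",cv2.resize(im[220:440,240:400],None,fx=3,fy=2.7,interpolation=cv2.INTER_CUBIC))
im=eyes.get_image("side")[:,:,::-1];cv2.imwrite("pics/s3c.png",cv2.resize(im[180:400,240:460],None,fx=2.7,fy=2.7,interpolation=cv2.INTER_CUBIC))
s=robot.sense();print(s['grip_width']*93)
E
```

```text
9.100679729486913
8.663308890313772
```

View pics/w3c.png

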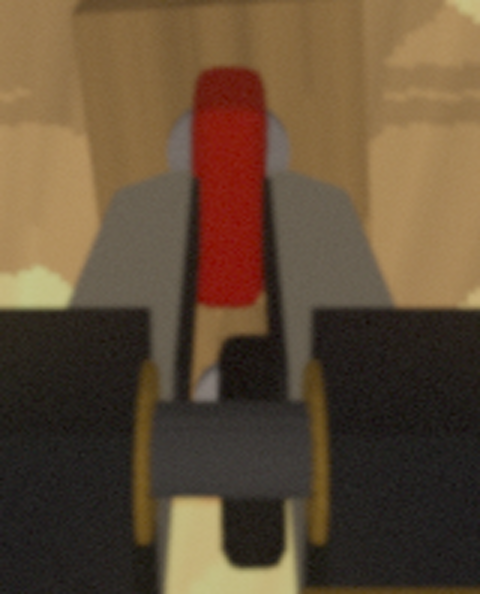

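View pics/s3c.png

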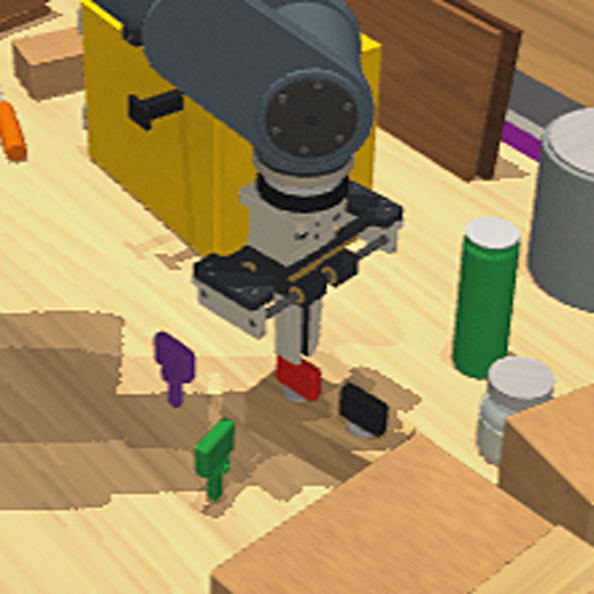

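Request:
drive_tool(
  moves=[
    {"dx": 0,"dy": -12,"dz": 0,"wx": 0,"wy": 0,"wz": 0,"fingers": 8},
    {"dx": 0,"dy": -25,"dz": 0,"wx": 0,"wy": 0,"wz": 0,"fingers": 8},
    {"dx": 0,"dy": -45,"dz": 0,"wx": 0,"wy": 0,"wz": 0,"fingers": 8},
    {"dx": 0,"dy": -80,"dz": 0,"wx": 0,"wy": 0,"wz": 0,"fingers": 8},
    {"dx": 0,"dy": -120,"dz": 0,"wx": 0,"wy": 0,"wz": 0,"fingers": 8},
    {"dx": 0,"dy": -160,"dz": 0,"wx": 0,"wy": 0,"wz": 0,"fingers": 8},
    {"dx": 0,"dy": -200,"dz": 0,"wx": 0,"wy": 0,"wz": 0,"fingers": 8},
    {"dx": 0,"dy": -240,"dz": 0,"wx": 0,"wy": 0,"wz": 0,"fingers": 8},
    {"dx": 0,"dy": -250,"dz": 0,"wx": 0,"wy": 0,"wz": 0,"fingers": 8},
    {"dx": 0,"dy": -250,"dz": 0,"wx": 0,"wy": 0,"wz": 0,"fingers": 8},
  ],
  squeeze=45,
)

```text
time: 4.68
tcp_pos: [0.5046, -0.3002, 0.2997]
tcp_rot: [[0.987, 0.005, -0.158], [0.158, -0.004, 0.987], [0.005, -1.0, -0.005]]
force: [-0.0, 0.8, -0.5]
grip_width: 0.084
```

```bash
python3 - <<'E'
from h import *
s=robot.sense();print(s['grip_width']*93,s['tcp_pos'],s['force'])
W=eyes.camera_params("wrist");im=eyes.get_image("wrist");np.savez("w4.npz",**W)
cv2.imwrite("pics/w4.png",im[:,:,::-1])
cv2.imwrite("pics/s4.png",eyes.get_image("side")[:,:,::-1])
go((0.657,0.111,0.300),-0.03)
E
```

```text
7.8314074722216755 [ 0.50464298 -0.30024317  0.29971505] [-0.02632879  0.75595818 -0.54406964]
t 4.78 d [216.7  -5.1 380.9] cur ang 0.1591 wy deg 10.83
```

View pics/w4.png

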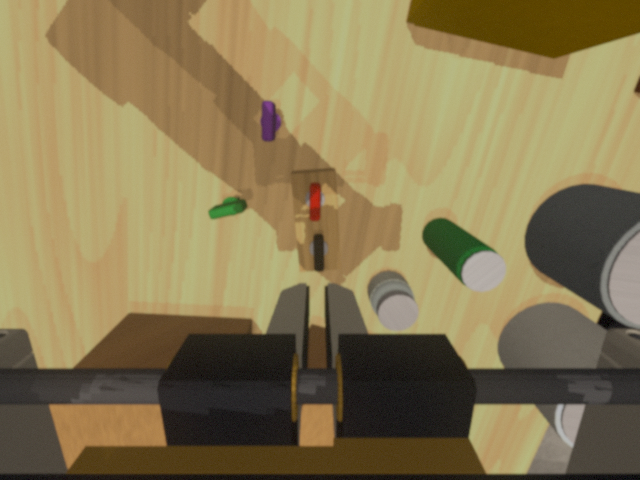

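View pics/s4.png

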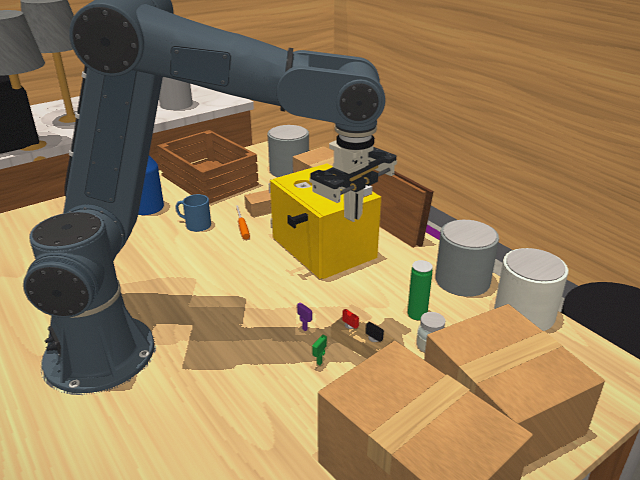

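```bash
python3 - <<'E'
from h import *
W=dict(np.load("w4.npz"));W3=dict(np.load("w3.npz"))
for p,W in (("w3",W3),("w4",W)):
    im=cv2.imread(f"pics/{p}.png");h=cv2.cvtColor(im,cv2.COLOR_BGR2HSV)
    m=cv2.inRange(h,(0,150,50),(8,255,255))
    k,l,st,c=cv2.connectedComponentsWithStats(m);i=1+st[1:,4].argmax();print(st[i],c[i])
    pts=np.argwhere(l==i)[:,::-1].astype(np.float32)
    X=onz(W,pts,.076)[:,:2].astype(np.float32)
    r=cv2.minAreaRect(X*1000);print(r)
print(onz(W3,[(317,258),(317,331)],.076))
go((0.5045,-0.299,0.0495),0.15)
E
```

```text
[ 304  245   25   89 2008] [316.14741036 289.09013944]
((503.95465087890625, -295.76690673828125), (12.952628135681152, 52.347232818603516), 9.648822784423828)
[310 183  11  38 357] [314.52941176 201.767507  ]
((504.5144958496094, -298.3909912109375), (12.325942039489746, 46.683067321777344), 8.832340240478516)
[[ 0.50140288 -0.27695426  0.076     ]
 [ 0.50840161 -0.32022912  0.076     ]]
t 4.78 d [1.300e+00 2.453e+02 1.000e-01] cur ang 0.1591 wy deg 0.52
```

Request:
drive_tool(
  moves=[
    {"dx": 0,"dy": 40,"dz": 0,"wx": 0,"wy": 0,"wz": 0,"fingers": 45},
    {"dx": 0,"dy": 80,"dz": 0,"wx": 0,"wy": 0,"wz": 0,"fingers": 45},
    {"dx": 0,"dy": 120,"dz": 0,"wx": 0,"wy": 0,"wz": 0,"fingers": 45},
    {"dx": 0,"dy": 160,"dz": 0,"wx": 0,"wy": 0,"wz": 0,"fingers": 45},
    {"dx": 0,"dy": 190,"dz": 0,"wx": 0,"wy": 0,"wz": 0,"fingers": 45},
    {"dx": 0,"dy": 215,"dz": 0,"wx": 0,"wy": 0,"wz": 0,"fingers": 45},
    {"dx": 0,"dy": 235,"dz": 0,"wx": 0,"wy": 0,"wz": 0,"fingers": 45},
    {"dx": 0,"dy": 248,"dz": 0,"wx": 0,"wy": 0,"wz": 0,"fingers": 45},
    {"dx": 0,"dy": 248,"dz": 0,"wx": 0,"wy": 0,"wz": 0,"fingers": 45},
    {"dx": 0,"dy": 248,"dz": 0,"wx": 0,"wy": 0,"wz": 0,"fingers": 0},
    {"dx": 0,"dy": 248,"dz": 0,"wx": 0,"wy": 0,"wz": 0,"fingers": 0},
    {"dx": 0,"dy": 248,"dz": 0,"wx": 0,"wy": 0,"wz": 0,"fingers": 0},
    {"dx": 0,"dy": 248,"dz": 0,"wx": 0,"wy": 0,"wz": 0,"fingers": 0},
    {"dx": 0,"dy": 248,"dz": 0,"wx": 0,"wy": 0,"wz": 0,"fingers": 0},
    {"dx": 0,"dy": 248,"dz": 0,"wx": 0,"wy": 0,"wz": 0,"fingers": 0},
    {"dx": 0,"dy": 248,"dz": 0,"wx": 0,"wy": 0,"wz": 0,"fingers": 0},
  ],
  squeeze=45,
)

```text
time: 6.12
tcp_pos: [0.5038, -0.2997, 0.0477]
tcp_rot: [[0.987, 0.0, -0.158], [0.158, -0.0, 0.987], [0.0, -1.0, -0.0]]
force: [0.5, 1.0, 0.7]
grip_width: 0.034
```

```bash
python3 - <<'E'
from h import *
s=robot.sense();print(s['grip_width']*93,s['tcp_pos'],s['force'],s['tcp_rot'].round(3))
im=eyes.get_image("wrist")
cv2.imwrite("pics/w5.png",im[:,:,::-1])
cv2.imwrite("pics/w5c.png",cv2.resize(im[220:440,240:400,::-1],None,fx=3,fy=2.7,interpolation=cv2.INTER_CUBIC))
E
```

```text
3.189649058596282 [ 0.50382331 -0.29969513  0.0477369 ] [0.47538274 0.99064711 0.70607154] [[ 0.987  0.    -0.158]
 [ 0.158 -0.     0.987]
 [ 0.    -1.    -0.   ]]
```

View pics/w5c.png

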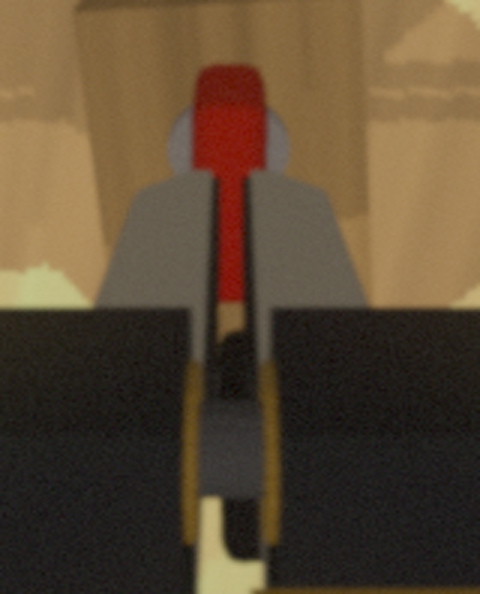

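```bash
python3 - <<'E'
from h import *
A=eyes.camera_params("scene");B=eyes.camera_params("side");s=robot.sense();W=eyes.camera_params("wrist")
T=s['tcp_pos']
for n,p in (("scene",A),("side",B),("wrist",W)):
    im=eyes.get_image(n)[:,:,::-1]
    q=proj(p,[T,T+[0,0,.03]]);print(n,q.round(1))
    im=im.copy()
    x,y=q[0].astype(int); c=im[max(0,y-60):y+60,x-60:x+60]
    c=cv2.resize(c,None,fx=4,fy=4,interpolation=cv2.INTER_CUBIC)
    for u in q: cv2.circle(c,(int((u[0]-x+60)*4),int((u[1]-max(0,y-60))*4)),3,(255,0,255),-1)
    cv2.imwrite(f"pics/d_{n}.png",c)
E
cd pics; python3 -c "
import cv2,numpy as np
cv2.imwrite('d.png',cv2.resize(np.hstack([cv2.imread('d_scene.png'),cv2.imread('d_side.png')]),(800,400)))"
```

```text
scene [[266.6 225.6]
 [265.7 216.9]]
side [[349.3 322.4]
 [349.6 312.5]]
wrist [[315.  275.4]
 [314.8 297.2]]
```

View pics/d.png

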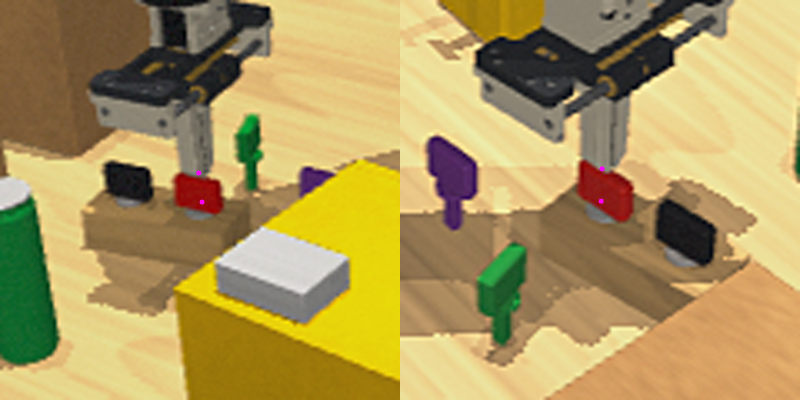

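View pics/d_wrist.png

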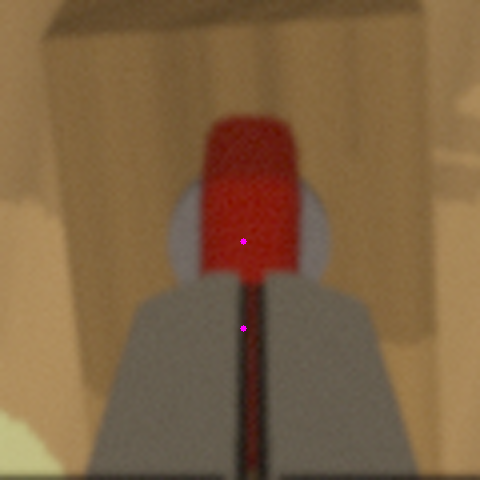

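Request:
drive_tool(
  moves=[
    {"dx": 0,"dy": -4,"dz": 0,"wx": 0,"wy": 0,"wz": 0,"fingers": 45},
    {"dx": 0,"dy": -4,"dz": 0,"wx": 0,"wy": 0,"wz": 0,"fingers": 45},
    {"dx": 0,"dy": -4,"dz": 0,"wx": 0,"wy": 0,"wz": 0,"fingers": 45},
    {"dx": 0,"dy": -4,"dz": 0,"wx": 0,"wy": 0,"wz": 0,"fingers": 45},
    {"dx": 0,"dy": 6,"dz": 0,"wx": 0,"wy": 0,"wz": 0,"fingers": 45},
    {"dx": 0,"dy": 16,"dz": 0,"wx": 0,"wy": 0,"wz": 0,"fingers": 45},
    {"dx": 0,"dy": 22,"dz": 0,"wx": 0,"wy": 0,"wz": 0,"fingers": 45},
    {"dx": 0,"dy": 26,"dz": 0,"wx": 0,"wy": 0,"wz": 0,"fingers": 45},
    {"dx": 0,"dy": 26,"dz": 0,"wx": 0,"wy": 0,"wz": 0,"fingers": 45},
  ],
)

```text
time: 7.07
tcp_pos: [0.5031, -0.2992, 0.02]
tcp_rot: [[0.987, -0.002, -0.158], [0.158, 0.001, 0.987], [-0.002, -1.0, 0.002]]
force: [-1.0, 0.8, 0.4]
grip_width: 0.486
```

```bash
python3 - <<'E'
from h import *
s=robot.sense();print(s['grip_width']*93,s['tcp_pos'],s['force'])
im=eyes.get_image("wrist")
a=cv2.resize(im[220:420,220:420,::-1],(400,400),interpolation=cv2.INTER_CUBIC)
im=eyes.get_image("side");b=cv2.resize(im[260:360,300:400,::-1],(400,400),interpolation=cv2.INTER_CUBIC)
cv2.imwrite("pics/w6.png",np.hstack([a,b]))
E
```

```text
45.22801252863189 [ 0.50309481 -0.29920261  0.02001388] [-0.97503052  0.78126223  0.39226577]
```

View pics/w6.png

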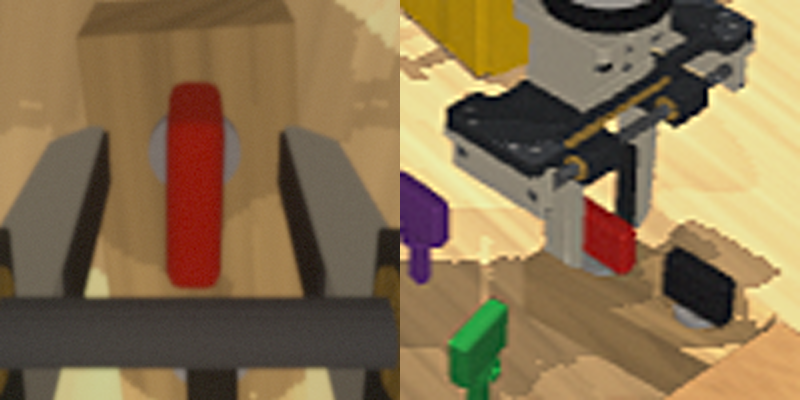

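Request:
drive_tool(
  moves=[
    {"dx": 0,"dy": 0,"dz": 0,"wx": 0,"wy": 0,"wz": 0,"fingers": 0},
    {"dx": 0,"dy": 0,"dz": 0,"wx": 0,"wy": 0,"wz": 0,"fingers": 0},
    {"dx": 0,"dy": 0,"dz": 0,"wx": 0,"wy": 0,"wz": 0,"fingers": 0},
    {"dx": 0,"dy": 0,"dz": 0,"wx": 0,"wy": 0,"wz": 0,"fingers": 0},
    {"dx": 0,"dy": 0,"dz": 0,"wx": 0,"wy": 0,"wz": 0,"fingers": 0},
    {"dx": 0,"dy": 0,"dz": 0,"wx": 0,"wy": 0,"wz": 0,"fingers": 0},
  ],
  squeeze=45,
)

```text
time: 7.67
tcp_pos: [0.5038, -0.2997, 0.0216]
tcp_rot: [[0.987, 0.0, -0.158], [0.158, -0.0, 0.987], [0.0, -1.0, -0.0]]
force: [-1.5, -0.0, 0.5]
grip_width: 0.145
```

Request:
drive_tool(
  moves=[
    {"dx": 0,"dy": -10,"dz": 0,"wx": 0,"wy": 0,"wz": 0,"fingers": 0},
    {"dx": 0,"dy": -25,"dz": 0,"wx": 0,"wy": 0,"wz": 0,"fingers": 0},
    {"dx": 0,"dy": -45,"dz": 0,"wx": 0,"wy": 0,"wz": 0,"fingers": 0},
    {"dx": 0,"dy": -80,"dz": 0,"wx": 0,"wy": 0,"wz": 0,"fingers": 0},
    {"dx": 0,"dy": -120,"dz": 0,"wx": 0,"wy": 0,"wz": 0,"fingers": 0},
    {"dx": 0,"dy": -160,"dz": 0,"wx": 0,"wy": 0,"wz": 0,"fingers": 0},
    {"dx": 0,"dy": -200,"dz": 0,"wx": 0,"wy": 0,"wz": 0,"fingers": 0},
    {"dx": 0,"dy": -240,"dz": 0,"wx": 0,"wy": 0,"wz": 0,"fingers": 0},
    {"dx": 0,"dy": -260,"dz": 0,"wx": 0,"wy": 0,"wz": 0,"fingers": 0},
    {"dx": 0,"dy": -260,"dz": 0,"wx": 0,"wy": 0,"wz": 0,"fingers": 0},
  ],
)

```text
time: 8.5
tcp_pos: [0.5051, -0.3005, 0.2876]
tcp_rot: [[0.987, 0.007, -0.158], [0.159, -0.005, 0.987], [0.006, -1.0, -0.006]]
force: [-0.1, -0.0, -0.5]
grip_width: 0.145
```

```bash
python3 - <<'E'
from h import *
s=robot.sense();print(s['grip_width']*93,s['tcp_pos'],s['force'])
im=eyes.get_image("wrist")
cv2.imwrite("pics/w7full.png",im[:,:,::-1])
a=cv2.resize(im[200:440,200:440,::-1],(400,400),interpolation=cv2.INTER_CUBIC)
im=eyes.get_image("side");b=cv2.resize(im[150:310,280:440,::-1],(400,400),interpolation=cv2.INTER_CUBIC)
cv2.imwrite("pics/w7.png",np.hstack([a,b]))
go((0.6585,0.112,0.280),-0.03)
E
```

```text
13.525809937105363 [ 0.50505424 -0.3004868   0.28755077] [-0.11438768 -0.03932938 -0.52315072]
t 8.6 d [218.1   1.8 381.8] cur ang 0.1591 wy deg 10.83
```

View pics/w7.png

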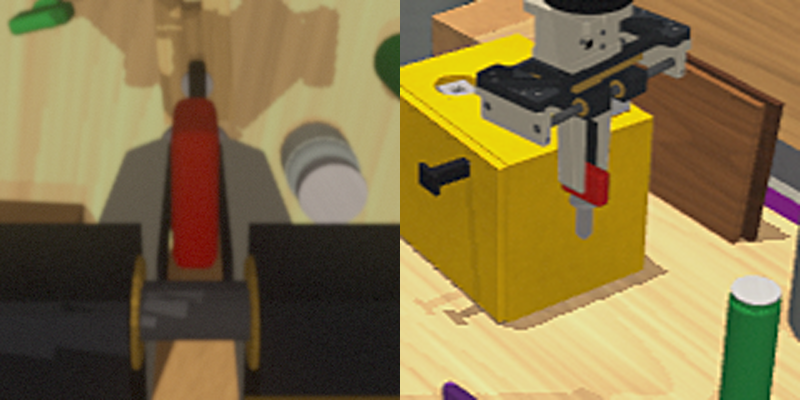

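Request:
drive_tool(
  moves=[
    {"dx": 22,"dy": 0,"dz": 34,"wx": 0,"wy": 3,"wz": 0,"fingers": 0},
    {"dx": 44,"dy": 0,"dz": 68,"wx": 0,"wy": 6,"wz": 0,"fingers": 0},
    {"dx": 66,"dy": 0,"dz": 102,"wx": 0,"wy": 9,"wz": 0,"fingers": 0},
    {"dx": 88,"dy": 0,"dz": 136,"wx": 0,"wy": 10.8,"wz": 0,"fingers": 0},
    {"dx": 110,"dy": 0,"dz": 170,"wx": 0,"wy": 10.8,"wz": 0,"fingers": 0},
    {"dx": 132,"dy": 0,"dz": 204,"wx": 0,"wy": 10.8,"wz": 0,"fingers": 0},
    {"dx": 154,"dy": 0,"dz": 238,"wx": 0,"wy": 10.8,"wz": 0,"fingers": 0},
    {"dx": 176,"dy": 0,"dz": 272,"wx": 0,"wy": 10.8,"wz": 0,"fingers": 0},
    {"dx": 198,"dy": 0,"dz": 306,"wx": 0,"wy": 10.8,"wz": 0,"fingers": 0},
    {"dx": 207,"dy": 0,"dz": 322,"wx": 0,"wy": 10.8,"wz": 0,"fingers": 0},
    {"dx": 207,"dy": 0,"dz": 322,"wx": 0,"wy": 10.8,"wz": 0,"fingers": 0},
    {"dx": 207,"dy": 0,"dz": 322,"wx": 0,"wy": 10.8,"wz": 0,"fingers": 0},
    {"dx": 207,"dy": 0,"dz": 322,"wx": 0,"wy": 10.8,"wz": 0,"fingers": 0},
    {"dx": 207,"dy": 0,"dz": 322,"wx": 0,"wy": 10.8,"wz": 0,"fingers": 0},
  ],
)

```text
time: 9.77
tcp_pos: [0.6567, 0.0498, 0.281]
tcp_rot: [[1.0, -0.001, 0.031], [-0.031, -0.0, 1.0], [-0.001, -1.0, -0.0]]
force: [-0.0, 0.1, -1.2]
grip_width: 0.147
```

```bash
python3 - <<'E'
from h import *
s=robot.sense();print(s['tcp_pos'],s['grip_width'],s['joint_velocities'].round(3),s['qpos'].round(2))
W=eyes.camera_params("wrist");im=eyes.get_image("wrist");np.savez("w8.npz",tcp=s['tcp_pos'],rot=s['tcp_rot'],**W)
cv2.imwrite("pics/w8.png",im[:,:,::-1])
E
```

```text
[0.65665112 0.04979731 0.28096241] 0.147042706834512 [-0.003 -0.005 -0.007  0.     0.001  0.003] [ 0.01  0.49  1.21 -0.    1.44  0.04]
```

View pics/w8.png

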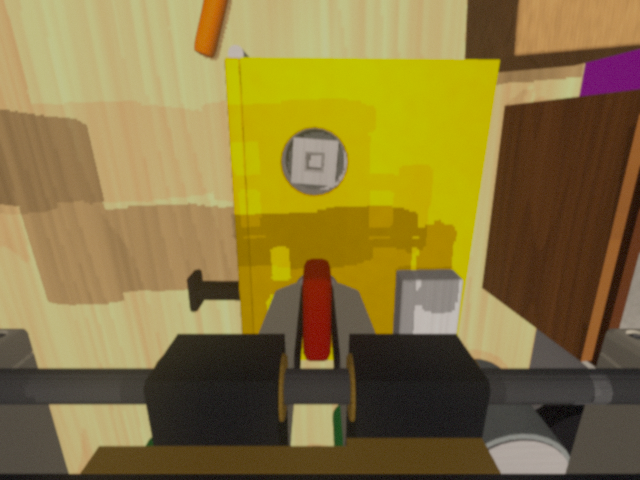

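```bash
python3 - <<'E'
from h import *
im=cv2.imread("pics/w8.png")
cv2.imwrite("pics/w8c.png",np.hstack([cv2.resize(im[120:205,272:357],(480,480),interpolation=cv2.INTER_CUBIC),cv2.resize(im[245:375,250:380],(320,480),interpolation=cv2.INTER_CUBIC)]))
E
```

```text
(no output)
```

View pics/w8c.png

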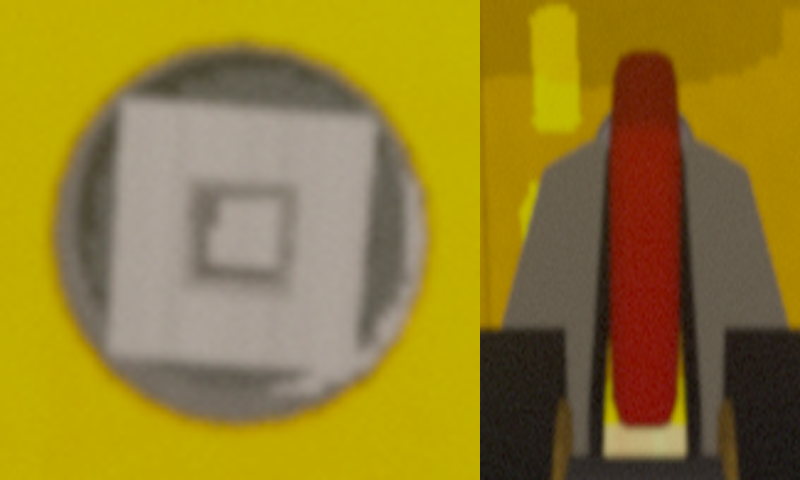

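```bash
python3 - <<'E'
from h import *
d=dict(np.load("w8.npz"))
f=480/85
sq=np.array([(190,182),(297,185),(293,284),(187,278)])/f+[272,120]
P=onz(d,sq,.194);print("mouth",P.mean(0).round(4))
bl=np.array([(120,97),(378,117),(360,372),(106,353)])/f+[272,120]
Q=onz(d,bl,.194);print("block",Q.mean(0).round(4))
for E in (P,Q):
    u=E[1]-E[0]+E[2]-E[3]; v=E[3]-E[0]+E[2]-E[1]; print(np.linalg.norm(u)/2,np.linalg.norm(v)/2,np.arctan2(u[1],u[0]), np.arctan2(v[1],v[0])+np.pi/2)
print("hole", onz(d,[np.array([240,235])/f+[272,120]],.2))
k=onz(d,[(316.2,278.9),(317,360.2)],d['tcp'][2]+.0544)
print(k, np.linalg.norm(k[1]-k[0])); print("key rel tool mm",(d['rot'].T@(k.mean(0)-d['tcp'])*1000).round(1), "ang",np.arctan2(k[0,1]-k[1,1],k[0,0]-k[1,0])-np.pi/2)
# cupboard edges
print("cup corners",onz(d,[(227,59),(498,60)],.2), onz(d,[(241,60)],.2))
print(np.arctan2(*(onz(d,[(245,330)],.2)-onz(d,[(241,60)],.2))[0,[0,1]]))
E
```

```text
mouth [0.6578 0.1131 0.194 ]
block [0.6577 0.1125 0.194 ]
0.015353582799478406 0.013736550789133863 -0.0713078358319707 -0.06800460528620089
0.03699616527035652 0.036086901758268425 -0.10415920868129054 -0.09549110518827564
hole [[0.65757499 0.11329342 0.2       ]]
[[0.65788311 0.0716017  0.33536241]
 [0.65695307 0.02763713 0.33536241]] 0.04397440561381782
key rel tool mm [  0.7 -54.4  -0.2] ang -0.021151247042332066
cup corners [[0.59584633 0.18864666 0.2       ]
 [0.79427666 0.18204173 0.2       ]] [[0.6060331  0.18768245 0.2       ]]
-3.061933723360683
```

Request:
drive_tool(
  moves=[
    {"dx": -1.3,"dy": 0,"dz": 32,"wx": 0,"wy": 3.4,"wz": 0,"fingers": 0},
    {"dx": -1.3,"dy": 0,"dz": 63,"wx": 0,"wy": 3.4,"wz": 0,"fingers": 0},
    {"dx": -1.3,"dy": 25,"dz": 63,"wx": 0,"wy": 3.4,"wz": 0,"fingers": 0},
    {"dx": -1.3,"dy": 45,"dz": 63,"wx": 0,"wy": 3.4,"wz": 0,"fingers": 0},
    {"dx": -1.3,"dy": 58,"dz": 63,"wx": 0,"wy": 3.4,"wz": 0,"fingers": 0},
    {"dx": -1.3,"dy": 58,"dz": 63,"wx": 0,"wy": 3.4,"wz": 0,"fingers": 0},
    {"dx": -1.3,"dy": 58,"dz": 63,"wx": 0,"wy": 3.4,"wz": 0,"fingers": 0},
    {"dx": -1.3,"dy": 58,"dz": 63,"wx": 0,"wy": 3.4,"wz": 0,"fingers": 0},
    {"dx": -1.3,"dy": 58,"dz": 63,"wx": 0,"wy": 3.4,"wz": 0,"fingers": 0},
  ],
)

```text
time: 10.57
tcp_pos: [0.6583, 0.1137, 0.225]
tcp_rot: [[0.996, 0.002, 0.089], [-0.089, 0.0, 0.996], [0.002, -1.0, 0.0]]
force: [-0.3, -0.4, -1.1]
grip_width: 0.145
```

```bash
python3 - <<'E'
from h import *
go((.6573,.1127,.2166),-.09)
s=robot.sense();print(s['tcp_pos'],s['force'])
A=eyes.camera_params("scene");B=eyes.camera_params("side")
c=[]
for n,p in (("scene",A),("side",B)):
    im=eyes.get_image(n)[:,:,::-1]; cv2.imwrite(f"pics/{n}9.png",im)
    x,y=proj(p,[(.658,.1127,.2)])[0].astype(int); c.append(cv2.resize(im[y-40:y+40,x-40:x+40],(400,400),interpolation=cv2.INTER_CUBIC))
cv2.imwrite("pics/9.png",np.hstack(c))
E
```

```text
t 10.57 d [-0.9  8.4 -1.1] cur ang -0.0893 wy deg 0.04
[0.65826937 0.11369911 0.22495892] [-0.28642997 -0.43653488 -1.1340866 ]
```

View pics/9.png

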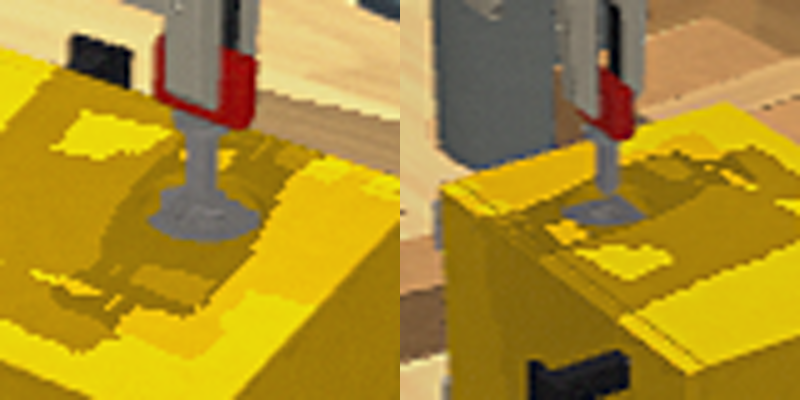

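Request:
drive_tool(
  moves=[
    {"dx": -0.9,"dy": 6,"dz": -1,"wx": 0,"wy": 0,"wz": 0,"fingers": 0},
    {"dx": -0.9,"dy": 10,"dz": -1,"wx": 0,"wy": 0,"wz": 0,"fingers": 0},
    {"dx": -0.9,"dy": 13,"dz": -1,"wx": 0,"wy": 0,"wz": 0,"fingers": 0},
    {"dx": -0.9,"dy": 16,"dz": -1,"wx": 0,"wy": 0,"wz": 0,"fingers": 0},
    {"dx": -0.9,"dy": 18,"dz": -1,"wx": 0,"wy": 0,"wz": 0,"fingers": 0},
    {"dx": -0.9,"dy": 18,"dz": -1,"wx": 0,"wy": 0,"wz": 0,"fingers": 0},
    {"dx": -0.9,"dy": 18,"dz": -1,"wx": 0,"wy": 0,"wz": 0,"fingers": 0},
  ],
)

```text
time: 11.25
tcp_pos: [0.6567, 0.1132, 0.2054]
tcp_rot: [[0.996, -0.0, 0.089], [-0.089, -0.0, 0.996], [-0.0, -1.0, -0.0]]
force: [-0.2, 0.2, -0.5]
grip_width: 0.142
```

Request:
drive_tool(
  moves=[
    {"dx": 0,"dy": 3,"dz": 0,"wx": 0,"wy": 0,"wz": 0,"fingers": 0},
    {"dx": 0,"dy": 6,"dz": 0,"wx": 0,"wy": 0,"wz": 0,"fingers": 0},
    {"dx": 0,"dy": 9,"dz": 0,"wx": 0,"wy": 0,"wz": 0,"fingers": 0},
    {"dx": 0,"dy": 12,"dz": 0,"wx": 0,"wy": 0,"wz": 0,"fingers": 0},
    {"dx": 0,"dy": 14,"dz": 0,"wx": 0,"wy": 0,"wz": 0,"fingers": 0},
    {"dx": 0,"dy": 15.5,"dz": 0,"wx": 0,"wy": 0,"wz": 0,"fingers": 0},
    {"dx": 0,"dy": 15.5,"dz": 0,"wx": 0,"wy": 0,"wz": 0,"fingers": 0},
    {"dx": 0,"dy": 15.5,"dz": 0,"wx": 0,"wy": 0,"wz": 0,"fingers": 0},
  ],
)

```text
time: 11.92
tcp_pos: [0.6567, 0.1131, 0.19]
tcp_rot: [[0.996, 0.0, 0.089], [-0.089, -0.0, 0.996], [0.0, -1.0, -0.0]]
force: [0.2, -0.2, -0.5]
grip_width: 0.144
```

Request:
drive_tool(
  moves=[
    {"dx": 0,"dy": 1,"dz": 0,"wx": 0,"wy": 0,"wz": 0,"fingers": 0},
    {"dx": 0,"dy": 2,"dz": 0,"wx": 0,"wy": 0,"wz": 0,"fingers": 0},
    {"dx": 0,"dy": 2,"dz": 0,"wx": 0,"wy": 0,"wz": 0,"fingers": 0},
  ],
)

```text
time: 12.17
tcp_pos: [0.657, 0.1132, 0.1894]
tcp_rot: [[0.996, 0.002, 0.089], [-0.089, 0.0, 0.996], [0.002, -1.0, 0.0]]
force: [-2.5, -0.2, 7.8]
grip_width: 0.143
```

```bash
python3 - <<'E'
from h import *
s=robot.sense();print(s['tcp_pos'],s['force'],s['ft_torque'],s['qpos'])
A=eyes.camera_params("scene");B=eyes.camera_params("side")
c=[]
for n,p in (("scene",A),("side",B)):
    im=eyes.get_image(n)[:,:,::-1]
    x,y=proj(p,[(.658,.1127,.2)])[0].astype(int); c.append(cv2.resize(im[y-40:y+40,x-40:x+40],(400,400),interpolation=cv2.INTER_CUBIC))
cv2.imwrite("pics/10.png",np.hstack(c))
E
```

```text
[0.65704867 0.11323421 0.18939798] [-2.50498456 -0.15527771  7.8416143 ] [-0.11579413  0.66375838  0.02490567] [ 1.00875243e-01  5.61520900e-01  1.31558011e+00 -3.04475382e-05
  1.26292468e+00  1.89568186e-01]
```

View pics/10.png

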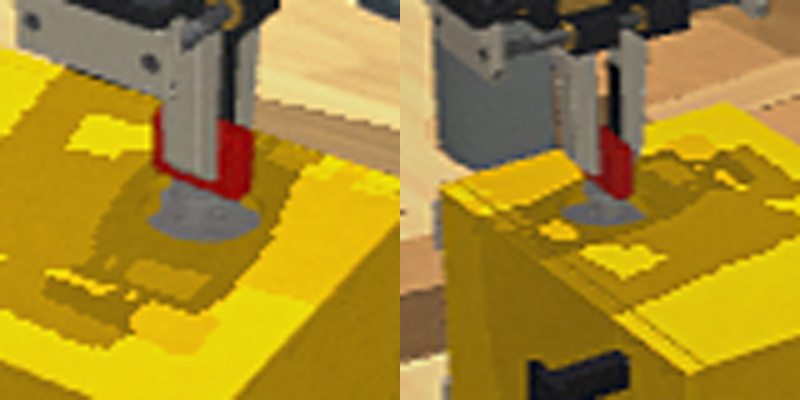

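Request:
drive_tool(
  moves=[
    {"dx": 0,"dy": -1,"dz": 0,"wx": 0,"wy": 4,"wz": 0,"fingers": 0},
    {"dx": 0,"dy": -1,"dz": 0,"wx": 0,"wy": 8,"wz": 0,"fingers": 0},
    {"dx": 0,"dy": -1,"dz": 0,"wx": 0,"wy": 12,"wz": 0,"fingers": 0},
    {"dx": 0,"dy": -1,"dz": 0,"wx": 0,"wy": 16,"wz": 0,"fingers": 0},
    {"dx": 0,"dy": -1,"dz": 0,"wx": 0,"wy": 20,"wz": 0,"fingers": 0},
    {"dx": 0,"dy": -1,"dz": 0,"wx": 0,"wy": 24,"wz": 0,"fingers": 0},
    {"dx": 0,"dy": -1,"dz": 0,"wx": 0,"wy": 28,"wz": 0,"fingers": 0},
    {"dx": 0,"dy": -1,"dz": 0,"wx": 0,"wy": 32,"wz": 0,"fingers": 0},
    {"dx": 0,"dy": -1,"dz": 0,"wx": 0,"wy": 36,"wz": 0,"fingers": 0},
    {"dx": 0,"dy": -1,"dz": 0,"wx": 0,"wy": 40,"wz": 0,"fingers": 0},
    {"dx": 0,"dy": -1,"dz": 0,"wx": 0,"wy": 44,"wz": 0,"fingers": 0},
    {"dx": 0,"dy": -1,"dz": 0,"wx": 0,"wy": 48,"wz": 0,"fingers": 0},
    {"dx": 0,"dy": -1,"dz": 0,"wx": 0,"wy": 52,"wz": 0,"fingers": 0},
    {"dx": 0,"dy": -1,"dz": 0,"wx": 0,"wy": 56,"wz": 0,"fingers": 0},
    {"dx": 0,"dy": -1,"dz": 0,"wx": 0,"wy": 60,"wz": 0,"fingers": 0},
    {"dx": 0,"dy": -1,"dz": 0,"wx": 0,"wy": 64,"wz": 0,"fingers": 0},
    {"dx": 0,"dy": -1,"dz": 0,"wx": 0,"wy": 66,"wz": 0,"fingers": 0},
    {"dx": 0,"dy": -1,"dz": 0,"wx": 0,"wy": 66,"wz": 0,"fingers": 0},
  ],
  squeeze=58,
)

```text
time: 13.77
tcp_pos: [0.6585, 0.1123, 0.1897]
tcp_rot: [[0.322, 0.005, 0.947], [-0.947, -0.001, 0.322], [0.003, -1.0, 0.004]]
force: [8.0, -3.2, -2.1]
grip_width: 0.147
```

```bash
python3 - <<'E'
from h import *
s=robot.sense();print(s['tcp_pos'],s['force'],s['ft_torque'],s['qpos'].round(3),np.arctan2(s['tcp_rot'][1,0],s['tcp_rot'][0,0]))
E
```

```text
[0.65853155 0.1122633  0.18966259] [ 7.9963787  -3.22637898 -2.0823117 ] [-0.86265375 -1.4779582   0.08786928] [ 0.1    0.562  1.314 -0.002  1.261  1.344] -1.2433550551823613
```

Request:
drive_tool(
  moves=[
    {"dx": 0,"dy": 0,"dz": 0.7,"wx": 0,"wy": 3,"wz": 0,"fingers": 0},
    {"dx": 0,"dy": 0,"dz": 0.7,"wx": 0,"wy": 6,"wz": 0,"fingers": 0},
    {"dx": 0,"dy": 0,"dz": 0.7,"wx": 0,"wy": 9,"wz": 0,"fingers": 0},
    {"dx": 0,"dy": 0,"dz": 0.7,"wx": 0,"wy": 12,"wz": 0,"fingers": 0},
    {"dx": 0,"dy": 0,"dz": 0.7,"wx": 0,"wy": 12,"wz": 0,"fingers": 0},
  ],
)

```text
time: 14.18
tcp_pos: [0.6588, 0.1119, 0.1896]
tcp_rot: [[0.117, 0.004, 0.993], [-0.993, -0.002, 0.117], [0.003, -1.0, 0.003]]
force: [4.8, -6.7, -0.1]
grip_width: 0.144
```

```bash
python3 - <<'E'
from h import *
s=robot.sense();print(s['tcp_pos'],s['force'],s['ft_torque'],s['qpos'].round(3),np.arctan2(s['tcp_rot'][1,0],s['tcp_rot'][0,0]))
E
```

```text
[0.65876511 0.11190308 0.18958828] [ 4.77974345 -6.71018826 -0.12832034] [-1.41248135 -1.0094185   0.06115912] [ 0.1    0.563  1.312 -0.003  1.263  1.554] -1.4537763242689834
```

Request:
drive_tool(
  moves=[
    {"dx": 0.7,"dy": 0,"dz": 0.3,"wx": 0,"wy": 2,"wz": 0,"fingers": 0},
    {"dx": 0.7,"dy": 0,"dz": 0.3,"wx": 0,"wy": 4,"wz": 0,"fingers": 0},
    {"dx": 0.7,"dy": 0,"dz": 0.3,"wx": 0,"wy": 5,"wz": 0,"fingers": 0},
    {"dx": 0.7,"dy": 0,"dz": 0.3,"wx": 0,"wy": 5,"wz": 0,"fingers": 0},
    {"dx": 0.7,"dy": 0,"dz": 0.3,"wx": 0,"wy": 5,"wz": 0,"fingers": 0},
  ],
)

```text
time: 14.6
tcp_pos: [0.6589, 0.1115, 0.1896]
tcp_rot: [[0.033, 0.003, 0.999], [-0.999, -0.002, 0.033], [0.002, -1.0, 0.003]]
force: [3.9, -4.7, 0.4]
grip_width: 0.146
```

```bash
python3 - <<'E'
from h import *
s=robot.sense();print(s['tcp_pos'],s['force'],s['ft_torque'],s['qpos'].round(3),np.arctan2(s['tcp_rot'][1,0],s['tcp_rot'][0,0]))
E
```

```text
[0.65889555 0.1115179  0.18956473] [ 3.93775473 -4.74600641  0.36972062] [-1.1730815  -0.67295054  0.0347076 ] [ 0.099  0.564  1.312 -0.002  1.264  1.637] -1.537706349284484
```

Request:
drive_tool(
  moves=[
    {"dx": 0.5,"dy": 0,"dz": 0.3,"wx": 0,"wy": 2,"wz": 0,"fingers": 0},
    {"dx": 0.5,"dy": 0,"dz": 0.3,"wx": 0,"wy": 4,"wz": 0,"fingers": 0},
    {"dx": 0.5,"dy": 0,"dz": 0.3,"wx": 0,"wy": 4,"wz": 0,"fingers": 0},
  ],
)

```text
time: 14.85
tcp_pos: [0.659, 0.1113, 0.1896]
tcp_rot: [[-0.039, 0.003, 0.999], [-0.999, -0.002, -0.039], [0.001, -1.0, 0.003]]
force: [3.8, -4.5, 0.5]
grip_width: 0.147
```

```bash
python3 - <<'E'
from h import *
s=robot.sense();print(s['tcp_pos'],s['force'],s['ft_torque'],s['qpos'].round(3),np.arctan2(s['tcp_rot'][1,0],s['tcp_rot'][0,0]))
W=eyes.camera_params("wrist");im=eyes.get_image("wrist")
cv2.imwrite("pics/w11.png",im[:,:,::-1])
E
```

```text
[0.65900635 0.11127214 0.18959154] [ 3.82440342 -4.53419054  0.48503591] [-0.95086054 -0.5345686   0.14409512] [ 0.098  0.564  1.311 -0.002  1.264  1.708] -1.609325144777857
```

View pics/w11.png

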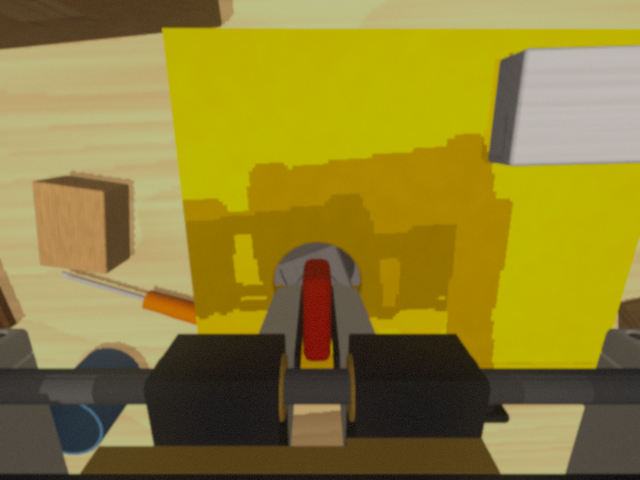

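Request:
drive_tool(
  moves=[
    {"dx": 0,"dy": 0,"dz": 0,"wx": 0,"wy": -2,"wz": 0,"fingers": 0},
    {"dx": 0,"dy": 0,"dz": 0,"wx": 0,"wy": -2,"wz": 0,"fingers": 40},
    {"dx": 0,"dy": 0,"dz": 0,"wx": 0,"wy": -2,"wz": 0,"fingers": 40},
    {"dx": 0,"dy": 0,"dz": 0,"wx": 0,"wy": -2,"wz": 0,"fingers": 40},
    {"dx": 0,"dy": 0,"dz": 0,"wx": 0,"wy": -2,"wz": 0,"fingers": 40},
    {"dx": 0,"dy": -15,"dz": 0,"wx": 0,"wy": -2,"wz": 0,"fingers": 40},
    {"dx": 0,"dy": -35,"dz": 0,"wx": 0,"wy": -2,"wz": 0,"fingers": 40},
    {"dx": 0,"dy": -70,"dz": 0,"wx": 0,"wy": -2,"wz": 0,"fingers": 40},
    {"dx": 0,"dy": -110,"dz": -20,"wx": 0,"wy": -2,"wz": 0,"fingers": 40},
    {"dx": 0,"dy": -110,"dz": -60,"wx": 0,"wy": -2,"wz": 0,"fingers": 40},
    {"dx": 0,"dy": -110,"dz": -90,"wx": 0,"wy": -2,"wz": 0,"fingers": 40},
    {"dx": 0,"dy": -110,"dz": -90,"wx": 0,"wy": -2,"wz": 0,"fingers": 40},
    {"dx": 0,"dy": -110,"dz": -90,"wx": 0,"wy": -2,"wz": 0,"fingers": 40},
  ],
)

```text
time: 15.98
tcp_pos: [0.5673, 0.1158, 0.2998]
tcp_rot: [[-0.001, 0.001, 1.0], [-1.0, 0.0, -0.001], [-0.0, -1.0, 0.001]]
force: [0.6, 0.3, 0.5]
grip_width: 0.429
```

```bash
python3 - <<'E'
from h import *
s=robot.sense();print(s['tcp_pos'],s['force'],s['tcp_rot'].round(3))
W=eyes.camera_params("wrist");im=eyes.get_image("wrist");np.savez("w12.npz",tcp=s['tcp_pos'],rot=s['tcp_rot'],**W)
cv2.imwrite("pics/w12.png",im[:,:,::-1])
E
```

```text
[0.56734042 0.1157824  0.29979723] [0.64872283 0.33005064 0.50821115] [[-0.001  0.001  1.   ]
 [-1.     0.    -0.001]
 [-0.    -1.     0.001]]
```

View pics/w12.png

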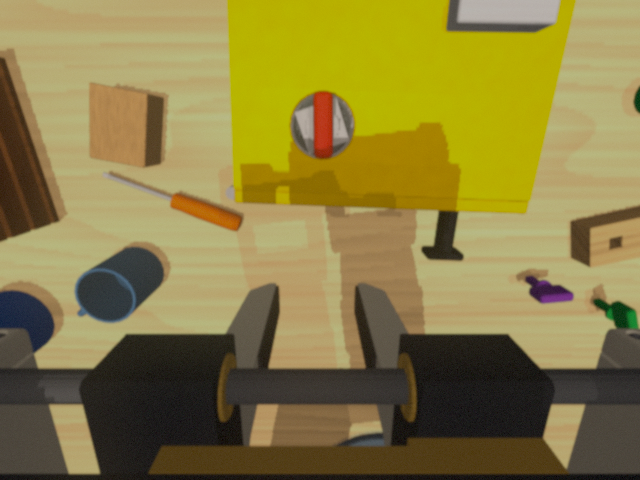

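```bash
python3 - <<'E'
from h import *
d=dict(np.load("w12.npz"))
im=cv2.imread("pics/w12.png")
cv2.imwrite("pics/w12c.png",np.hstack([cv2.resize(im[190:270,410:490],(400,400),interpolation=cv2.INTER_CUBIC),cv2.resize(im[85:165,283:363],(400,400),interpolation=cv2.INTER_CUBIC)]))
print("door top corners: hinge-inner-line etc", onz(d,[(232,202),(527,213),(233,190),(529,200)],.2).round(4))
E
```

```text
door top corners: hinge-inner-line etc [[ 0.5939  0.1917  0.2   ]
 [ 0.584  -0.0699  0.2   ]
 [ 0.6045  0.1901  0.2   ]
 [ 0.5956 -0.0695  0.2   ]]
```

View pics/w12c.png

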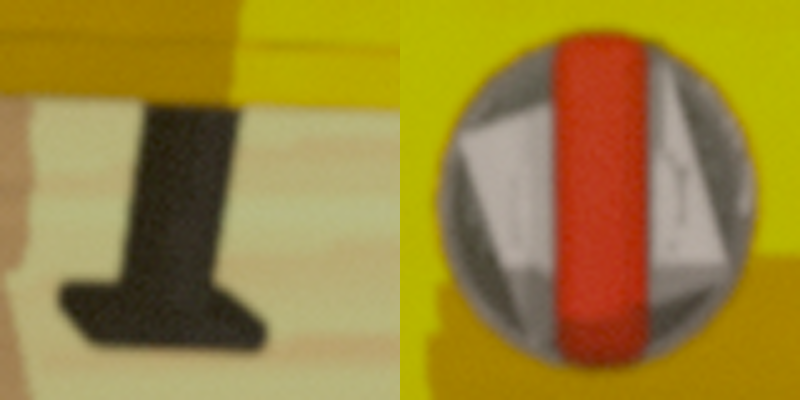

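```bash
python3 - <<'E'
from h import *
d=dict(np.load("w12.npz"))
pts=np.array([(192,106),(167,282)])/5+[410,190]
print(onz(d,pts,.184).round(4)); print(onz(d,[np.array((180,348))/5+[410,190]],.187))
go((.563,-.0115,.29),-1.6)
E
```

```text
[[ 0.582  -0.0061  0.184 ]
 [ 0.5473 -0.0052  0.184 ]]
[[ 0.53487648 -0.00804942  0.187     ]]
t 16.03 d [127.2   9.4  -5.1] cur ang -1.5723 wy deg 1.59
```

Request:
drive_tool(
  moves=[
    {"dx": 20,"dy": 0,"dz": -10,"wx": 0,"wy": -7,"wz": 0,"fingers": 45},
    {"dx": 40,"dy": 0,"dz": -20,"wx": 0,"wy": -14,"wz": 0,"fingers": 45},
    {"dx": 60,"dy": 0,"dz": -20,"wx": 0,"wy": -21,"wz": 0,"fingers": 45},
    {"dx": 80,"dy": 0,"dz": -20,"wx": 0,"wy": -28,"wz": 0,"fingers": 45},
    {"dx": 100,"dy": 0,"dz": -20,"wx": 0,"wy": -35,"wz": 0,"fingers": 45},
    {"dx": 115,"dy": 0,"dz": -20,"wx": 0,"wy": -42,"wz": 0,"fingers": 45},
    {"dx": 123,"dy": 0,"dz": -20,"wx": 0,"wy": -49,"wz": 0,"fingers": 45},
    {"dx": 123,"dy": 0,"dz": -20,"wx": 0,"wy": -56,"wz": 0,"fingers": 45},
    {"dx": 123,"dy": 0,"dz": -20,"wx": 0,"wy": -63,"wz": 0,"fingers": 45},
    {"dx": 123,"dy": 0,"dz": -20,"wx": 0,"wy": -70,"wz": 0,"fingers": 45},
    {"dx": 123,"dy": 0,"dz": -20,"wx": 0,"wy": -77,"wz": 0,"fingers": 45},
    {"dx": 123,"dy": 0,"dz": -20,"wx": 0,"wy": -84,"wz": 0,"fingers": 45},
    {"dx": 123,"dy": 0,"dz": -20,"wx": 0,"wy": -91,"wz": 0,"fingers": 45},
    {"dx": 123,"dy": 0,"dz": -20,"wx": 0,"wy": -98,"wz": 0,"fingers": 45},
    {"dx": 123,"dy": 0,"dz": -20,"wx": 0,"wy": -105,"wz": 0,"fingers": 45},
    {"dx": 123,"dy": 0,"dz": -20,"wx": 0,"wy": -112,"wz": 0,"fingers": 45},
    {"dx": 123,"dy": 0,"dz": -20,"wx": 0,"wy": -119,"wz": 0,"fingers": 45},
    {"dx": 123,"dy": 0,"dz": -20,"wx": 0,"wy": -126,"wz": 0,"fingers": 45},
    {"dx": 123,"dy": 0,"dz": -20,"wx": 0,"wy": -133,"wz": 0,"fingers": 45},
    {"dx": 123,"dy": 0,"dz": -20,"wx": 0,"wy": -140,"wz": 0,"fingers": 45},
  ],
)

```text
time: 17.7
tcp_pos: [0.549, -0.0077, 0.2984]
tcp_rot: [[0.64, -0.001, -0.769], [0.769, 0.0, 0.64], [-0.0, -1.0, 0.001]]
force: [0.5, 0.2, -0.5]
grip_width: 0.487
```

```bash
python3 - <<'E'
from h import *
s=robot.sense();print(s['tcp_pos'],s['qpos'].round(2))
go((.565,-.008,.25),1.536)
E
```

```text
[ 0.54897782 -0.00772685  0.29842117] [-0.1   0.26  1.5   0.    1.39 -0.98]
t 17.7 d [ 10.1  48.4 -12.5] cur ang 0.8767 wy deg -37.77
```

Request:
drive_tool(
  moves=[
    {"dx": 10,"dy": 0,"dz": -12,"wx": 0,"wy": -7,"wz": 0,"fingers": 45},
    {"dx": 10,"dy": 0,"dz": -12,"wx": 0,"wy": -14,"wz": 0,"fingers": 45},
    {"dx": 10,"dy": 10,"dz": -12,"wx": 0,"wy": -21,"wz": 0,"fingers": 45},
    {"dx": 10,"dy": 20,"dz": -12,"wx": 0,"wy": -28,"wz": 0,"fingers": 45},
    {"dx": 10,"dy": 35,"dz": -12,"wx": 0,"wy": -35,"wz": 0,"fingers": 45},
    {"dx": 10,"dy": 48,"dz": -12,"wx": 0,"wy": -38,"wz": 0,"fingers": 45},
    {"dx": 10,"dy": 48,"dz": -12,"wx": 0,"wy": -38,"wz": 0,"fingers": 45},
    {"dx": 10,"dy": 48,"dz": -12,"wx": 0,"wy": -38,"wz": 0,"fingers": 45},
  ],
)

```text
time: 18.37
tcp_pos: [0.564, -0.0077, 0.2504]
tcp_rot: [[0.039, -0.001, -0.999], [0.999, 0.0, 0.039], [0.0, -1.0, 0.001]]
force: [-0.1, -0.0, 0.1]
grip_width: 0.484
```

```bash
python3 - <<'E'
from h import *
s=robot.sense();print(s['tcp_pos'])
go((.565,-.008,.135),1.536)
W=eyes.camera_params("wrist");im=eyes.get_image("wrist");np.savez("w13.npz",tcp=s['tcp_pos'],rot=s['tcp_rot'],**W)
im=im[:,:,::-1].copy();
for q in proj(W,[s['tcp_pos']+[0,0,.03]]): cv2.circle(im,tuple(q.astype(int)),3,(255,0,255),-1)
cv2.imwrite("pics/w13.png",im)
E
```

```text
[ 0.56404682 -0.0077031   0.25041339]
t 18.37 d [ -0.3 115.4  -1.1] cur ang 1.5319 wy deg -0.23
```

View pics/w13.png

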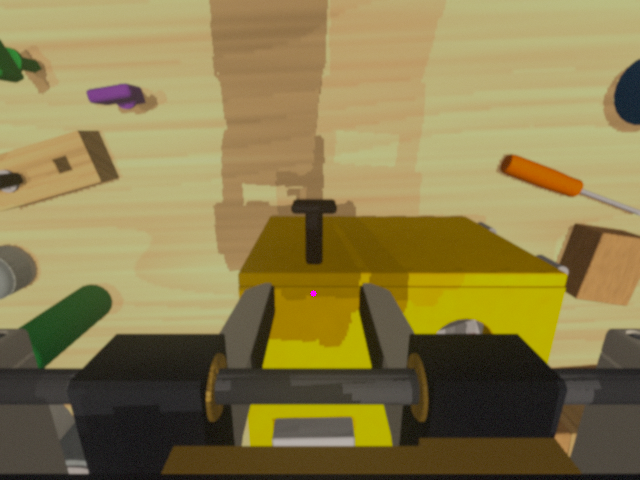

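Request:
drive_tool(
  moves=[
    {"dx": 0,"dy": 35,"dz": 0,"wx": 0,"wy": 0,"wz": 0,"fingers": 45},
    {"dx": 0,"dy": 65,"dz": 0,"wx": 0,"wy": 0,"wz": 0,"fingers": 45},
    {"dx": 0,"dy": 85,"dz": 0,"wx": 0,"wy": 0,"wz": 0,"fingers": 45},
    {"dx": 0,"dy": 100,"dz": 0,"wx": 0,"wy": 0,"wz": 0,"fingers": 45},
    {"dx": 0,"dy": 112,"dz": 0,"wx": 0,"wy": 0,"wz": 0,"fingers": 45},
    {"dx": 0,"dy": 112,"dz": 0,"wx": 0,"wy": 0,"wz": 0,"fingers": 45},
    {"dx": 0,"dy": 112,"dz": 0,"wx": 0,"wy": 0,"wz": 0,"fingers": 45},
  ],
)

```text
time: 19.0
tcp_pos: [0.5641, -0.0076, 0.1396]
tcp_rot: [[0.038, 0.0, -0.999], [0.999, -0.0, 0.038], [-0.0, -1.0, -0.0]]
force: [0.9, 0.2, 0.1]
grip_width: 0.488
```

```bash
python3 - <<'E'
from h import *
s=robot.sense();print(s['tcp_pos'],s['force'])
im=eyes.get_image("wrist")
a=cv2.resize(im[180:340,220:420,::-1],(500,400),interpolation=cv2.INTER_CUBIC)
im=eyes.get_image("side");b=cv2.resize(im[160:260,245:345,::-1],(400,400),interpolation=cv2.INTER_CUBIC)
cv2.imwrite("pics/14.png",np.hstack([a,b])[:,:800])
E
```

```text
[ 0.56413891 -0.0076248   0.13956819] [0.88043731 0.15071541 0.05274876]
```

View pics/14.png

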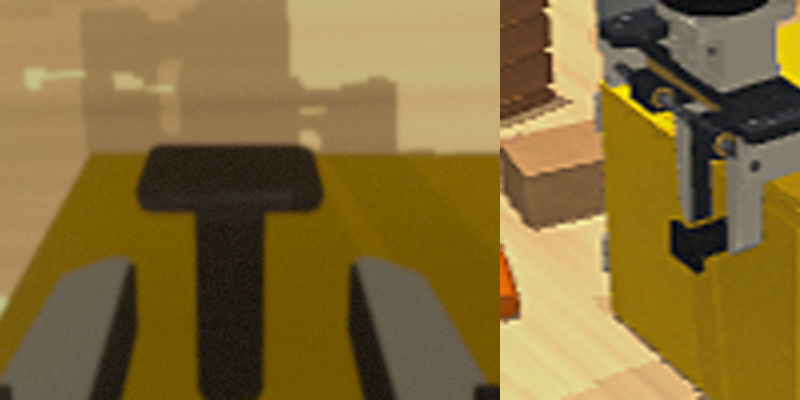

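Request:
drive_tool(
  moves=[
    {"dx": 0,"dy": 0,"dz": 0,"wx": 0,"wy": 0,"wz": 0,"fingers": 0},
    {"dx": 0,"dy": 0,"dz": 0,"wx": 0,"wy": 0,"wz": 0,"fingers": 0},
    {"dx": 0,"dy": 0,"dz": 0,"wx": 0,"wy": 0,"wz": 0,"fingers": 0},
    {"dx": 0,"dy": 0,"dz": 0,"wx": 0,"wy": 0,"wz": 0,"fingers": 0},
    {"dx": 0.5,"dy": 0,"dz": 5,"wx": 0,"wy": 1.5,"wz": 0,"fingers": 0},
    {"dx": 1.4,"dy": 0,"dz": 10,"wx": 0,"wy": 2.9,"wz": 0,"fingers": 0},
    {"dx": 2.9,"dy": 0,"dz": 15,"wx": 0,"wy": 4.3,"wz": 0,"fingers": 0},
    {"dx": 4.4,"dy": 0,"dz": 20,"wx": 0,"wy": 5.7,"wz": 0,"fingers": 0},
    {"dx": 5.8,"dy": 0,"dz": 24.5,"wx": 0,"wy": 7.1,"wz": 0,"fingers": 0},
    {"dx": 7.2,"dy": 0,"dz": 29,"wx": 0,"wy": 8.6,"wz": 0,"fingers": 0},
    {"dx": 9,"dy": 0,"dz": 34,"wx": 0,"wy": 10,"wz": 0,"fingers": 0},
    {"dx": 9,"dy": 0,"dz": 34,"wx": 0,"wy": 10,"wz": 0,"fingers": 0},
    {"dx": 9,"dy": 0,"dz": 34,"wx": 0,"wy": 10,"wz": 0,"fingers": 0},
  ],
  squeeze=25,
)

```text
time: 20.18
tcp_pos: [0.5287, 0.0001, 0.1392]
tcp_rot: [[0.209, -0.002, -0.978], [0.978, -0.005, 0.209], [-0.005, -1.0, 0.001]]
force: [-7.4, -17.6, 5.5]
grip_width: 0.148
```

```bash
python3 - <<'E'
from h import *
s=robot.sense();print(s['tcp_pos'],s['force'],s['grip_width']*93)
im=eyes.get_image("wrist")
cv2.imwrite("pics/w15.png",im[:,:,::-1])
E
```

```text
[5.28712198e-01 5.68369615e-05 1.39220572e-01] [ -7.36589562 -17.63149961   5.48166085] 13.783520285432772
```

View pics/w15.png

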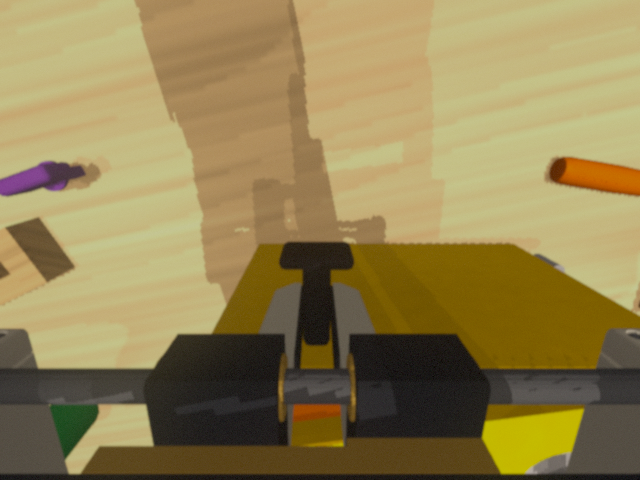

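Request:
drive_tool(
  moves=[
    {"dx": -2,"dy": 0,"dz": 2,"wx": 0,"wy": 1,"wz": 0,"fingers": 0},
    {"dx": -3,"dy": 0,"dz": 4,"wx": 0,"wy": 1.5,"wz": 0,"fingers": 0},
    {"dx": -3,"dy": 0,"dz": 4,"wx": 0,"wy": 1.5,"wz": 0,"fingers": 0},
  ],
)

```text
time: 20.48
tcp_pos: [0.5255, 0.0014, 0.1392]
tcp_rot: [[0.236, 0.001, -0.972], [0.972, 0.002, 0.236], [0.002, -1.0, -0.001]]
force: [1.4, 4.7, 0.6]
grip_width: 0.149
```

Request:
drive_tool(
  moves=[
    {"dx": 0.5,"dy": 0,"dz": 2,"wx": 0,"wy": 0.5,"wz": 0,"fingers": 0},
    {"dx": 1,"dy": 0,"dz": 4,"wx": 0,"wy": 1,"wz": 0,"fingers": 0},
    {"dx": 1,"dy": 0,"dz": 4,"wx": 0,"wy": 1,"wz": 0,"fingers": 0},
  ],
)

```text
time: 20.73
tcp_pos: [0.5219, 0.0029, 0.1392]
tcp_rot: [[0.252, 0.001, -0.968], [0.968, 0.0, 0.252], [0.001, -1.0, -0.001]]
force: [2.2, 4.5, 0.6]
grip_width: 0.146
```

```bash
python3 - <<'E'
from h import *
c=[]
A=eyes.camera_params("scene")
im=eyes.get_image("scene")[:,:,::-1];x,y=proj(A,[(.60,0.03,.2)])[0].astype(int)
cv2.imwrite("pics/16.png",cv2.resize(im[y-60:y+60,x-80:x+80],(800,600),interpolation=cv2.INTER_CUBIC))
E
```

```text
(no output)
```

View pics/16.png

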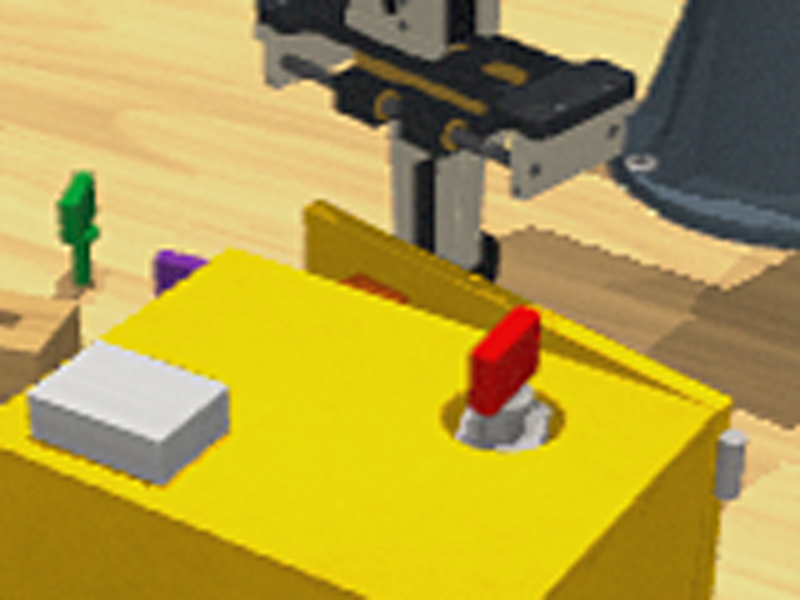

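Request:
drive_tool(
  moves=[
    {"dx": 0,"dy": 0,"dz": 2,"wx": 0,"wy": 0.5,"wz": 0,"fingers": 0},
    {"dx": 0,"dy": 0,"dz": 3,"wx": 0,"wy": 1,"wz": 0,"fingers": 0},
    {"dx": 0,"dy": 0,"dz": 3,"wx": 0,"wy": 1,"wz": 0,"fingers": 0},
  ],
)

```text
time: 21.03
tcp_pos: [0.5215, 0.0032, 0.1393]
tcp_rot: [[0.269, 0.006, -0.963], [0.963, -0.0, 0.269], [0.001, -1.0, -0.006]]
force: [15.2, 2.7, -8.6]
grip_width: 0.151
```

Request:
drive_tool(
  moves=[
    {"dx": 0,"dy": 0,"dz": -3,"wx": 0,"wy": 0,"wz": 0,"fingers": 0},
    {"dx": 0,"dy": 0,"dz": -3,"wx": 0,"wy": 0,"wz": 0,"fingers": 45},
    {"dx": 0,"dy": 0,"dz": -3,"wx": 0,"wy": 0,"wz": 0,"fingers": 45},
    {"dx": 0,"dy": 0,"dz": -3,"wx": 0,"wy": 0,"wz": 0,"fingers": 45},
    {"dx": 0,"dy": 0,"dz": -3,"wx": 0,"wy": 0,"wz": 0,"fingers": 45},
    {"dx": 0,"dy": -25,"dz": -3,"wx": 0,"wy": 0,"wz": 0,"fingers": 45},
    {"dx": 0,"dy": -60,"dz": -3,"wx": 0,"wy": 0,"wz": 0,"fingers": 45},
    {"dx": 0,"dy": -100,"dz": -3,"wx": 0,"wy": 0,"wz": 0,"fingers": 0},
    {"dx": 0,"dy": -115,"dz": -3,"wx": 0,"wy": 0,"wz": 0,"fingers": 0},
    {"dx": 0,"dy": -115,"dz": -3,"wx": 0,"wy": 0,"wz": 0,"fingers": 0},
    {"dx": 0,"dy": -115,"dz": -3,"wx": 0,"wy": 0,"wz": 0,"fingers": 0},
    {"dx": 0,"dy": -115,"dz": -3,"wx": 0,"wy": 0,"wz": 0,"fingers": 0},
  ],
)

```text
time: 22.03
tcp_pos: [0.521, 0.0025, 0.2526]
tcp_rot: [[0.269, -0.002, -0.963], [0.963, 0.0, 0.269], [-0.001, -1.0, 0.002]]
force: [-0.5, -0.2, -0.2]
grip_width: 0.174
```

```bash
python3 - <<'E'
from h import *
s=robot.sense();print(s['tcp_pos'],s['force'],s['grip_width'])
W=eyes.camera_params("wrist");im=eyes.get_image("wrist");np.savez("w17.npz",tcp=s['tcp_pos'],rot=s['tcp_rot'],**W)
cv2.imwrite("pics/w17.png",im[:,:,::-1])
print(proj(W,[(.5787,-.0098,.18)]))
E
```

```text
[0.52096101 0.00245113 0.25260636] [-0.45348506 -0.22917758 -0.16562057] 0.17355789510839945
[[318.85956081 302.7942125 ]]
```

View pics/w17.png

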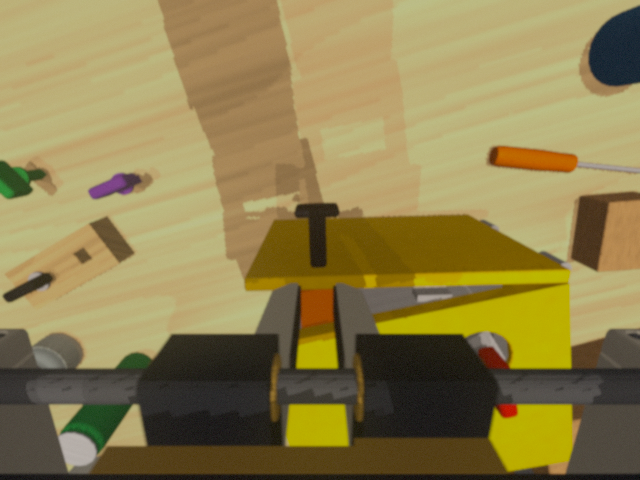

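Request:
drive_tool(
  moves=[
    {"dx": 3.6,"dy": 0,"dz": -28,"wx": 0,"wy": -1.3,"wz": 0,"fingers": 0},
    {"dx": 3.6,"dy": 0,"dz": -56,"wx": 0,"wy": -1.3,"wz": 0,"fingers": 0},
    {"dx": 3.6,"dy": 0,"dz": -56,"wx": 0,"wy": -1.3,"wz": 0,"fingers": 0},
    {"dx": 3.6,"dy": 10,"dz": -56,"wx": 0,"wy": -1.3,"wz": 0,"fingers": 0},
    {"dx": 3.6,"dy": 25,"dz": -56,"wx": 0,"wy": -1.3,"wz": 0,"fingers": 0},
    {"dx": 3.6,"dy": 35,"dz": -56,"wx": 0,"wy": -1.3,"wz": 0,"fingers": 0},
    {"dx": 3.6,"dy": 35,"dz": -56,"wx": 0,"wy": -1.3,"wz": 0,"fingers": 0},
    {"dx": 3.6,"dy": 35,"dz": -56,"wx": 0,"wy": -1.3,"wz": 0,"fingers": 0},
  ],
)

```text
time: 22.75
tcp_pos: [0.5758, -0.0089, 0.2183]
tcp_rot: [[0.247, -0.002, -0.969], [0.969, 0.0, 0.247], [-0.0, -1.0, 0.002]]
force: [-0.3, -1.0, -0.5]
grip_width: 0.007
```

```bash
python3 - <<'E'
from h import *
s=robot.sense();print(s['tcp_pos'],s['force'],s['grip_width'])
go((.5758,-.0091,.17),1.32)
W=eyes.camera_params("wrist");im=eyes.get_image("wrist")[:,:,::-1];np.savez("w18.npz",tcp=s['tcp_pos'],rot=s['tcp_rot'],**W)
a=cv2.resize(im[180:350,240:440],(400,340),interpolation=cv2.INTER_CUBIC)
c=[]
for n in ("side","scene"):
    A=eyes.camera_params(n)
    i=eyes.get_image(n)[:,:,::-1];x,y=proj(A,[(.578,-.01,.2)])[0].astype(int)
    c.append(cv2.resize(i[y-40:y+40,x-40:x+40],(400,400),interpolation=cv2.INTER_CUBIC))
cv2.imwrite("pics/w18.png",a);cv2.imwrite("pics/18.png",np.hstack(c))
E
```

```text
[ 0.57580742 -0.00894434  0.21825234] [-0.30138899 -0.98001475 -0.53705835] 0.006574642706763526
t 22.75 d [-0.1 48.3 -0.1] cur ang 1.3216 wy deg 0.09
```

View pics/w18.png

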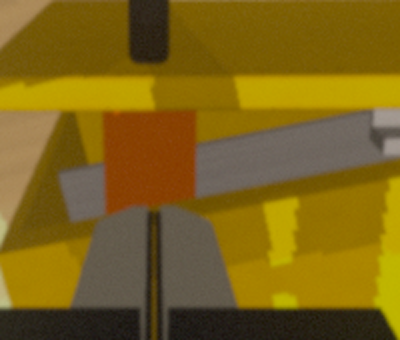

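View pics/18.png

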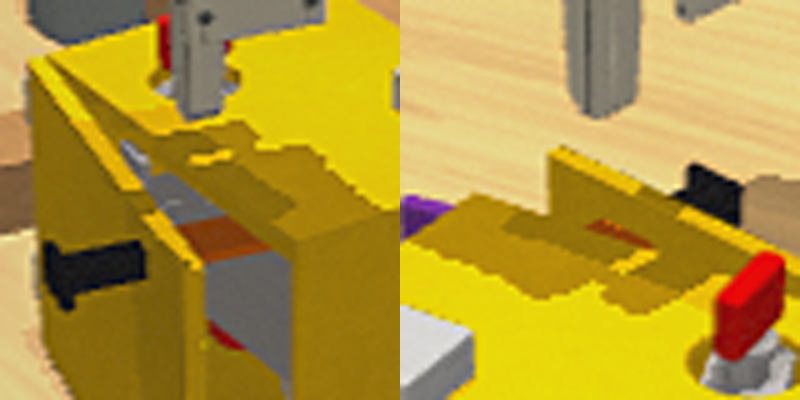

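```bash
python3 - <<'E'
from h import *
d=dict(np.load("w18.npz"))
R=d['rot'];T=d['tcp']
f=lambda x,y,z:(R.T@(onz(d,[(240+x/2,180+y/2)],z)[0]-T)*1000).round(1)
print("door inner edge",f(150,108,.2),"catch L/R",f(105,150,.18),f(196,150,.18))
print("lip edge (occl)",f(70,240,.2),f(240,205,.2))
print("finger tip front", f(153,206,T[2]+.03), f(105,220,T[2]+.03),f(205,220,T[2]+.03))
E
```

```text
door inner edge [ 0.6 18.3 20.1] catch L/R [-16.   38.3  -1.9] [17.4 38.2 -1.9]
lip edge (occl) [-27.5  18.2 -28.3] [ 31.7  18.2 -14.8]
finger tip front [  1.6 -30.    6.8] [-11.4 -30.    2.7] [ 15.7 -30.    2.7]
```

Request:
drive_tool(
  moves=[
    {"dx": 0,"dy": 15,"dz": 0,"wx": 0,"wy": 0,"wz": 0,"fingers": 0},
    {"dx": 0,"dy": 30,"dz": 0,"wx": 0,"wy": 0,"wz": 0,"fingers": 0},
    {"dx": 0,"dy": 45,"dz": 0,"wx": 0,"wy": 0,"wz": 0,"fingers": 0},
    {"dx": 0,"dy": 58,"dz": 0,"wx": 0,"wy": 0,"wz": 0,"fingers": 0},
    {"dx": 0,"dy": 64,"dz": 0,"wx": 0,"wy": 0,"wz": 0,"fingers": 0},
    {"dx": 0,"dy": 64,"dz": 0,"wx": 0,"wy": 0,"wz": 0,"fingers": 0},
    {"dx": 0,"dy": 64,"dz": 0,"wx": 0,"wy": 0,"wz": 0,"fingers": 0},
  ],
)

```text
time: 23.48
tcp_pos: [0.5769, -0.0092, 0.1557]
tcp_rot: [[0.247, 0.001, -0.969], [0.969, -0.0, 0.247], [0.0, -1.0, -0.001]]
force: [-0.3, 0.2, -0.4]
grip_width: 0.007
```

Request:
drive_tool(
  moves=[
    {"dx": 0,"dy": 3,"dz": 0,"wx": 0,"wy": 0,"wz": 0,"fingers": 0},
    {"dx": 0,"dy": 6,"dz": 0,"wx": 0,"wy": 0,"wz": 0,"fingers": 0},
    {"dx": 0,"dy": 6,"dz": 0,"wx": 0,"wy": 0,"wz": 0,"fingers": 0},
    {"dx": 0,"dy": 6,"dz": 0,"wx": 0,"wy": 0,"wz": 0,"fingers": 0},
  ],
)

```text
time: 23.82
tcp_pos: [0.5766, -0.0091, 0.1491]
tcp_rot: [[0.247, 0.0, -0.969], [0.969, -0.0, 0.247], [0.0, -1.0, -0.0]]
force: [0.8, -0.3, 0.1]
grip_width: 0.005
```

Request:
drive_tool(
  moves=[
    {"dx": 0,"dy": 3,"dz": 0,"wx": 0,"wy": 0,"wz": 0,"fingers": 0},
    {"dx": 0,"dy": 6,"dz": 0,"wx": 0,"wy": 0,"wz": 0,"fingers": 0},
    {"dx": 0,"dy": 6,"dz": 0,"wx": 0,"wy": 0,"wz": 0,"fingers": 0},
    {"dx": 0,"dy": 6,"dz": 0,"wx": 0,"wy": 0,"wz": 0,"fingers": 0},
  ],
)

```text
time: 24.15
tcp_pos: [0.5766, -0.0091, 0.1429]
tcp_rot: [[0.247, -0.0, -0.969], [0.969, 0.0, 0.247], [0.0, -1.0, 0.0]]
force: [-1.0, -0.6, 1.7]
grip_width: 0.004
```

Request:
drive_tool(
  moves=[
    {"dx": 0,"dy": 3,"dz": 0,"wx": 0,"wy": 0,"wz": 0,"fingers": 0},
    {"dx": 0,"dy": 4,"dz": 0,"wx": 0,"wy": 0,"wz": 0,"fingers": 0},
    {"dx": 0,"dy": 4,"dz": 0,"wx": 0,"wy": 0,"wz": 0,"fingers": 0},
    {"dx": 0,"dy": 4,"dz": 0,"wx": 0,"wy": 0,"wz": 0,"fingers": 0},
  ],
)

```text
time: 24.48
tcp_pos: [0.5766, -0.0091, 0.139]
tcp_rot: [[0.247, 0.0, -0.969], [0.969, -0.0, 0.247], [-0.0, -1.0, -0.0]]
force: [-0.4, 0.7, 3.6]
grip_width: 0.005
```

Request:
drive_tool(
  moves=[
    {"dx": 0,"dy": 3,"dz": 0,"wx": 0,"wy": 0,"wz": 0,"fingers": 0},
    {"dx": 0,"dy": 5,"dz": 0,"wx": 0,"wy": 0,"wz": 0,"fingers": 0},
    {"dx": 0,"dy": 5,"dz": 0,"wx": 0,"wy": 0,"wz": 0,"fingers": 0},
    {"dx": 0,"dy": 5,"dz": 0,"wx": 0,"wy": 0,"wz": 0,"fingers": 0},
  ],
)

```text
time: 24.82
tcp_pos: [0.5766, -0.0091, 0.1339]
tcp_rot: [[0.247, -0.0, -0.969], [0.969, 0.0, 0.247], [-0.0, -1.0, 0.0]]
force: [-0.7, 0.2, 4.6]
grip_width: 0.008
```

```bash
python3 - <<'E'
from h import *
s=robot.sense();print(s['tcp_pos'],s['force'])
im=eyes.get_image("wrist")[:,:,::-1]
a=cv2.resize(im[180:350,240:440],(400,340),interpolation=cv2.INTER_CUBIC)
A=eyes.camera_params("side")
i=eyes.get_image("side")[:,:,::-1];x,y=proj(A,[(.578,-.01,.18)])[0].astype(int)
b=cv2.resize(i[y-34:y+34,x-40:x+40],(400,340),interpolation=cv2.INTER_CUBIC)
cv2.imwrite("pics/19.png",np.hstack([a,b]))
print(s['force'],robot.sense()['force'])
E
```

```text
[ 0.57657739 -0.00909481  0.13388708] [-0.73236654  0.16285248  4.55279356]
[-0.73236654  0.16285248  4.55279356] [0.16811292 0.64907045 4.09250862]
```

View pics/19.png

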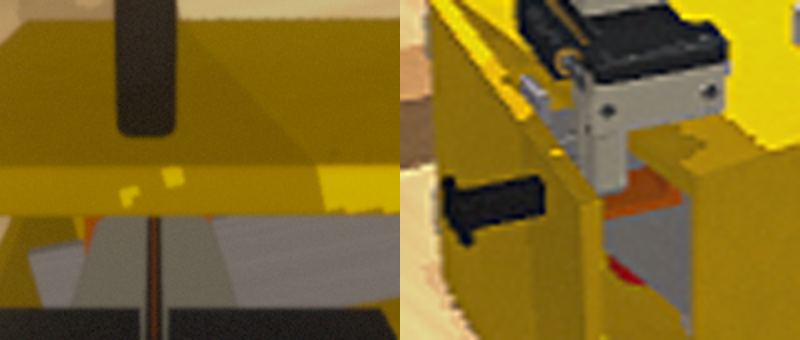

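```bash
python3 - <<'E'
from h import *
s=robot.sense();R=s['tcp_rot'];T=s['tcp_pos'];H=np.array([.605,.190])
def P(ph,inn):
    d=np.array([-np.sin(ph),-np.cos(ph)]);n=np.array([np.cos(ph),-np.sin(ph)]);return H+.2*d+inn*n
for ph,inn in [(.251,.021),(.251,.014),(.251,.0075),(.27,.007),(.30,.007)]+[(p,.007) for p in np.arange(.35,1.47,.05)]:
    v=np.r_[P(ph,inn),T[2]]-T; t=R.T@v*1000
    print(round(ph-.035,3),t.round(1),"wy",np.degrees(ph-(np.pi/2-np.arctan2(R[1,0],R[0,0]))).round(1))
E
```

```text
0.216 [-0.1  0.   0.9] wy 0.1
0.216 [-0.1  0.   7.9] wy 0.1
0.216 [-0.1  0.  14.4] wy 0.1
0.235 [-0.1  0.  18.7] wy 1.2
0.265 [-0.1  0.  24.7] wy 2.9
0.315 [ 0.3  0.  34.7] wy 5.8
0.365 [ 1.2  0.  44.7] wy 8.6
0.415 [ 2.6  0.  54.6] wy 11.5
0.465 [ 4.5  0.  64.4] wy 14.4
0.515 [ 6.9  0.  74.1] wy 17.2
0.565 [ 9.7  0.  83.7] wy 20.1
0.615 [13.1  0.  93.2] wy 23.0
0.665 [ 16.9   0.  102.4] wy 25.8
0.715 [ 21.1   0.  111.5] wy 28.7
0.765 [ 25.9   0.  120.3] wy 31.6
0.815 [ 31.    0.  128.9] wy 34.4
0.865 [ 36.6   0.  137.2] wy 37.3
0.915 [ 42.6   0.  145.2] wy 40.1
0.965 [ 48.9   0.  152.9] wy 43.0
1.015 [ 55.7   0.  160.3] wy 45.9
1.065 [ 62.8   0.  167.3] wy 48.7
1.115 [ 70.3   0.  174. ] wy 51.6
1.165 [ 78.    0.  180.3] wy 54.5
1.215 [ 86.1   0.  186.2] wy 57.3
1.265 [ 94.5   0.  191.7] wy 60.2
1.315 [103.1   0.  196.7] wy 63.1
1.365 [112.    0.  201.3] wy 65.9
1.415 [121.1   0.  205.5] wy 68.8
```

Request:
drive_tool(
  moves=[
    {"dx": 0,"dy": 1.5,"dz": 3,"wx": 0,"wy": 0,"wz": 0,"fingers": 0},
    {"dx": 0,"dy": 1.5,"dz": 8,"wx": 0,"wy": 0,"wz": 0,"fingers": 0},
    {"dx": 0,"dy": 1.5,"dz": 13,"wx": 0,"wy": 0,"wz": 0,"fingers": 0},
    {"dx": 0,"dy": 1.5,"dz": 18.7,"wx": 0,"wy": 1.2,"wz": 0,"fingers": 0},
    {"dx": 0,"dy": 1.5,"dz": 24.7,"wx": 0,"wy": 2.9,"wz": 0,"fingers": 0},
    {"dx": 0.1,"dy": 1.5,"dz": 29.7,"wx": 0,"wy": 4.3,"wz": 0,"fingers": 0},
    {"dx": 0.3,"dy": 1.5,"dz": 34.7,"wx": 0,"wy": 5.8,"wz": 0,"fingers": 0},
    {"dx": 1.2,"dy": 1.5,"dz": 44.7,"wx": 0,"wy": 8.6,"wz": 0,"fingers": 0},
    {"dx": 2.6,"dy": 1.5,"dz": 54.6,"wx": 0,"wy": 11.5,"wz": 0,"fingers": 0},
    {"dx": 4.5,"dy": 1.5,"dz": 64.4,"wx": 0,"wy": 14.4,"wz": 0,"fingers": 0},
    {"dx": 4.5,"dy": 1.5,"dz": 64.4,"wx": 0,"wy": 14.4,"wz": 0,"fingers": 0},
    {"dx": 4.5,"dy": 1.5,"dz": 64.4,"wx": 0,"wy": 14.4,"wz": 0,"fingers": 0},
  ],
)

```text
time: 25.92
tcp_pos: [0.5149, 0.0113, 0.1326]
tcp_rot: [[0.479, -0.0, -0.878], [0.878, -0.0, 0.479], [-0.0, -1.0, 0.0]]
force: [-1.3, -0.5, 4.3]
grip_width: 0.002
```

```bash
python3 - <<'E'
from h import *
s=robot.sense();print(s['tcp_pos'],s['force'])
im=eyes.get_image("wrist")[:,:,::-1]
a=cv2.resize(im[140:480,120:520],(400,340),interpolation=cv2.INTER_CUBIC)
A=eyes.camera_params("side")
i=eyes.get_image("side")[:,:,::-1];x,y=proj(A,[(.56,-.01,.18)])[0].astype(int)
b=cv2.resize(i[y-85:y+85,x-100:x+100],(400,340),interpolation=cv2.INTER_CUBIC)
cv2.imwrite("pics/20.png",np.hstack([a,b]))
E
```

```text
[0.51489659 0.01125117 0.13263348] [-1.32686865 -0.4602621   4.3122495 ]
```

View pics/20.png

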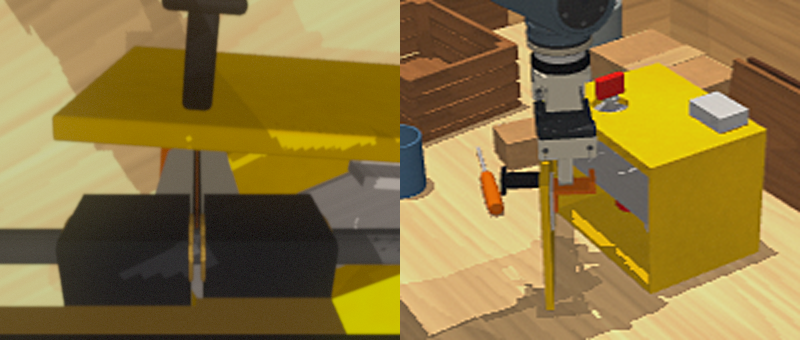

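```bash
python3 - <<'E'
from h import *
s=robot.sense();R=s['tcp_rot'];T=s['tcp_pos'];H=np.array([.605,.190])
ang=np.arctan2(R[1,0],R[0,0]);ph0=np.pi/2-ang;print(ph0-.035, s['qpos'].round(2))
v=T[:2]-H;d=np.array([-np.sin(ph0),-np.cos(ph0)]);n=np.array([np.cos(ph0),-np.sin(ph0)]);r0=v@d;i0=v@n;print(r0,i0)
for ph in np.arange(.55,1.36,.05):
    d=np.array([-np.sin(ph),-np.cos(ph)]);n=np.array([np.cos(ph),-np.sin(ph)])
    t=R.T@(np.r_[H+r0*d+i0*n,T[2]]-T)*1000
    print(round(ph-.035,3),t.round(1),"wy",np.degrees(ph-ph0).round(1))
E
```

```text
0.4643823564857158 [-0.07  0.35  1.79 -0.    1.   -1.14]
0.20004904708219962 0.007114798416200298
0.515 [-0.1 -0.  10.1] wy 2.9
0.565 [ 0.3 -0.  20.1] wy 5.8
0.615 [ 1.2 -0.  30.1] wy 8.6
0.665 [ 2.6 -0.  40. ] wy 11.5
0.715 [ 4.5 -0.  49.8] wy 14.4
0.765 [ 6.9 -0.  59.6] wy 17.2
0.815 [ 9.7 -0.  69.1] wy 20.1
0.865 [13.1 -0.  78.6] wy 23.0
0.915 [16.9 -0.  87.8] wy 25.8
0.965 [21.1 -0.  96.9] wy 28.7
1.015 [ 25.8  -0.  105.7] wy 31.5
1.065 [ 31.   -0.  114.3] wy 34.4
1.115 [ 36.6  -0.  122.6] wy 37.3
1.165 [ 42.5  -0.  130.6] wy 40.1
1.215 [ 48.9  -0.  138.4] wy 43.0
1.265 [ 55.7  -0.  145.8] wy 45.9
1.315 [ 62.8  -0.  152.8] wy 48.7
```

Catch has cleared the lip; continuing the arc, to about 1.3 rad.

Request:
drive_tool(
  moves=[
    {"dx": 0,"dy": 0,"dz": 10,"wx": 0,"wy": 2.9,"wz": 0,"fingers": 0},
    {"dx": 0.3,"dy": 0,"dz": 20,"wx": 0,"wy": 5.8,"wz": 0,"fingers": 0},
    {"dx": 1.2,"dy": 0,"dz": 30,"wx": 0,"wy": 8.6,"wz": 0,"fingers": 0},
    {"dx": 2.6,"dy": 0,"dz": 40,"wx": 0,"wy": 11.5,"wz": 0,"fingers": 0},
    {"dx": 4.5,"dy": 0,"dz": 50,"wx": 0,"wy": 14.4,"wz": 0,"fingers": 0},
    {"dx": 6.9,"dy": 0,"dz": 59.6,"wx": 0,"wy": 17.2,"wz": 0,"fingers": 0},
    {"dx": 9.7,"dy": 0,"dz": 69,"wx": 0,"wy": 20.1,"wz": 0,"fingers": 0},
    {"dx": 13.1,"dy": 0,"dz": 78.6,"wx": 0,"wy": 23,"wz": 0,"fingers": 0},
    {"dx": 16.9,"dy": 0,"dz": 87.8,"wx": 0,"wy": 25.8,"wz": 0,"fingers": 0},
    {"dx": 21.1,"dy": 0,"dz": 97,"wx": 0,"wy": 28.7,"wz": 0,"fingers": 0},
    {"dx": 25.8,"dy": 0,"dz": 105.7,"wx": 0,"wy": 31.5,"wz": 0,"fingers": 0},
    {"dx": 31,"dy": 0,"dz": 114.3,"wx": 0,"wy": 34.4,"wz": 0,"fingers": 0},
    {"dx": 36.6,"dy": 0,"dz": 122.6,"wx": 0,"wy": 37.3,"wz": 0,"fingers": 0},
    {"dx": 42.5,"dy": 0,"dz": 130.6,"wx": 0,"wy": 40,"wz": 0,"fingers": 0},
    {"dx": 48.9,"dy": 0,"dz": 138.4,"wx": 0,"wy": 43,"wz": 0,"fingers": 0},
    {"dx": 55.7,"dy": 0,"dz": 145.8,"wx": 0,"wy": 46,"wz": 0,"fingers": 0},
    {"dx": 59,"dy": 0,"dz": 149,"wx": 0,"wy": 47.3,"wz": 0,"fingers": 0},
    {"dx": 59,"dy": 0,"dz": 149,"wx": 0,"wy": 47.3,"wz": 0,"fingers": 0},
    {"dx": 59,"dy": 0,"dz": 149,"wx": 0,"wy": 47.3,"wz": 0,"fingers": 0},
    {"dx": 59,"dy": 0,"dz": 149,"wx": 0,"wy": 47.3,"wz": 0,"fingers": 0},
  ],
)

```text
time: 27.68
tcp_pos: [0.4136, 0.1343, 0.1326]
tcp_rot: [[0.97, 0.001, -0.243], [0.243, 0.0, 0.97], [0.001, -1.0, 0.0]]
force: [1.6, 1.2, 3.9]
grip_width: 0.006
```

```bash
python3 - <<'E'
from h import *
s=robot.sense();print(s['tcp_pos'],s['force'])
im=eyes.get_image("wrist")[:,:,::-1]
a=cv2.resize(im[140:480,120:520],(400,340),interpolation=cv2.INTER_CUBIC)
A=eyes.camera_params("side")
i=eyes.get_image("side")[:,:,::-1];x,y=proj(A,[(.5,-.01,.18)])[0].astype(int)
b=cv2.resize(i[y-85:y+85,x-100:x+100],(400,340),interpolation=cv2.INTER_CUBIC)
cv2.imwrite("pics/21.png",np.hstack([a,b]))
E
```

```text
[0.41358075 0.13429458 0.13256038] [1.59732637 1.22731421 3.86201579]
```

View pics/21.png

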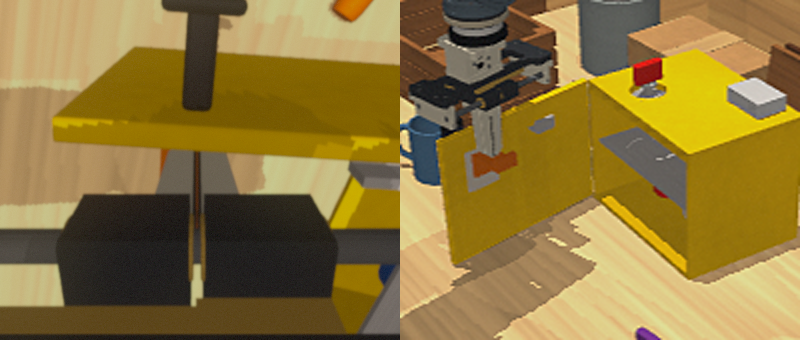

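Request:
drive_tool(
  moves=[
    {"dx": 0,"dy": 0,"dz": -4,"wx": 0,"wy": 0,"wz": 0,"fingers": 0},
    {"dx": 0,"dy": -6,"dz": -6,"wx": 0,"wy": 0,"wz": 0,"fingers": 0},
    {"dx": 0,"dy": -18,"dz": -6,"wx": 0,"wy": 0,"wz": 0,"fingers": 0},
    {"dx": 0,"dy": -40,"dz": -6,"wx": 0,"wy": 0,"wz": 0,"fingers": 0},
    {"dx": 0,"dy": -80,"dz": -6,"wx": 0,"wy": 0,"wz": 0,"fingers": 0},
    {"dx": 0,"dy": -120,"dz": -6,"wx": 0,"wy": 0,"wz": 0,"fingers": 0},
    {"dx": 0,"dy": -160,"dz": -20,"wx": 0,"wy": 0,"wz": 0,"fingers": 0},
    {"dx": 0,"dy": -160,"dz": -60,"wx": 0,"wy": 0,"wz": 0,"fingers": 0},
    {"dx": 0,"dy": -160,"dz": -100,"wx": 0,"wy": 0,"wz": 0,"fingers": 0},
    {"dx": 0,"dy": -160,"dz": -130,"wx": 0,"wy": 0,"wz": 0,"fingers": 0},
    {"dx": 0,"dy": -160,"dz": -130,"wx": 0,"wy": 0,"wz": 0,"fingers": 0},
    {"dx": 0,"dy": -160,"dz": -130,"wx": 0,"wy": 0,"wz": 0,"fingers": 0},
  ],
)

```text
time: 28.78
tcp_pos: [0.4438, 0.0071, 0.2921]
tcp_rot: [[0.971, -0.002, -0.239], [0.239, 0.0, 0.971], [-0.002, -1.0, 0.001]]
force: [0.7, 0.5, -0.4]
grip_width: 0.004
```

```bash
python3 - <<'E'
from h import *
s=robot.sense();print(s['tcp_pos'],s['force'])
W=eyes.camera_params("wrist")
cv2.imwrite("pics/w22.png",eyes.get_image("wrist")[:,:,::-1])
cv2.imwrite("pics/s22.png",eyes.get_image("side")[:,:,::-1])
im=eyes.get_image("scene")[:,:,::-1]
cv2.imwrite("pics/c22.png",cv2.resize(im[170:370,200:460],(780,600),interpolation=cv2.INTER_CUBIC))
# door angle via top inner edge
E
```

```text
[0.44379818 0.00705963 0.29210189] [ 0.66612361  0.5279698  -0.41138642]
```

View pics/w22.png

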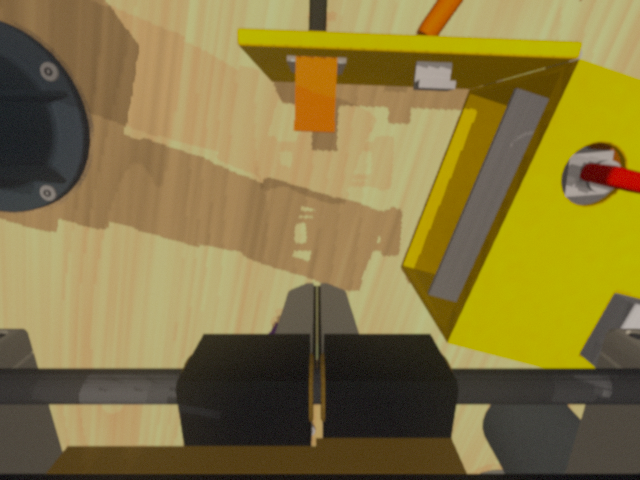

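View pics/s22.png

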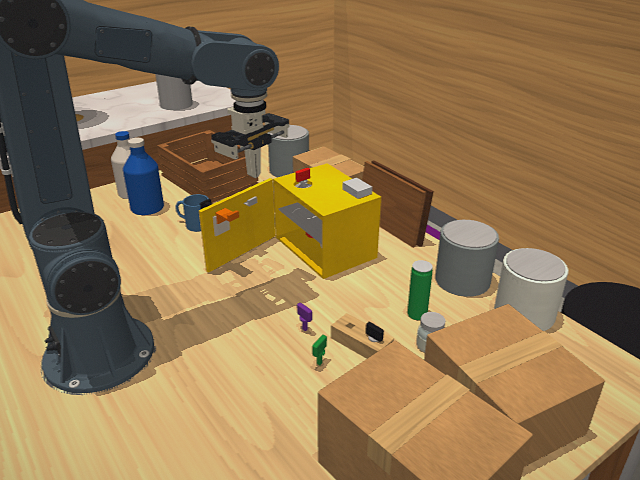

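View pics/c22.png

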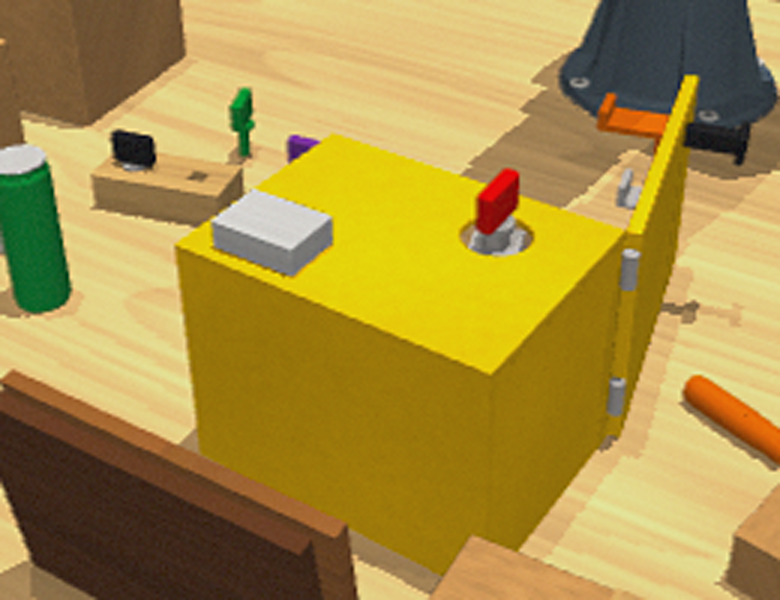

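```bash
python3 - <<'E'
from h import *
W=eyes.camera_params("wrist")
p=onz(W,[(239,32),(579,43)],.2);v=p[0]-p[1];print("door",np.arctan2(-v[0],-v[1])-.035)
A=eyes.camera_params("scene");B=eyes.camera_params("side");o=[]
for n in("scene","side"):
    im=eyes.get_image(n);h=cv2.cvtColor(im,cv2.COLOR_RGB2HSV);m=cv2.inRange(h,(0,150,60),(6,255,255))
    q=proj(A if n=="scene" else B,[(.658,.1125,.228)])[0].astype(int)
    z=np.zeros_like(m);z[q[1]-18:q[1]+18,q[0]-18:q[0]+18]=m[q[1]-18:q[1]+18,q[0]-18:q[0]+18]
    M=cv2.moments(z,True);o.append((M['m10']/M['m00'],M['m01']/M['m00']))
print("key plate",tri(A,[o[0]],B,[o[1]]).round(4))
s=robot.sense();print(s['time'],s['joint_velocities'].round(3))
workorder.finish_job()
E
```

```text
door 1.3181416708517513
key plate [[0.6577 0.113  0.2292 0.0032]]
29.0333 [ 0.001 -0.    -0.002  0.001 -0.001 -0.001]
the job is handed in; nothing more can be done
```

The job is handed in at 29.0 s. The red key is in the socket and turned clockwise to its stop. The door was pulled ajar onto the catch, the catch was pushed down through the gap, and the door was swept open.

**Last checks**
- **Door:** stands at about 1.32 rad (about 75°) in the last image.
- **Key:** upright in the socket, with its plate centre at (0.658, 0.113, 0.229) m. Fully seated would be about 0.228 m high. The two views that give this disagree by about 3 mm, so it is no finer a check than that.
- **Lock:** judged at its stop (about 1.2 rad) from a jump in turning torque and from the turned lock block in the image. I had no direct reading of the lock angle.
- **Catch:** looks sprung back in the last images; I did not measure its position.
- **Bystanders:** the spare key is still in its hole, and nothing else appears moved by eye.
- **Arm:** clear of everything and at rest.

**What disagreed or failed**
- **Fingertips:** the real fingertips sit about 30 mm above the reported tool point. Because of this, the first attempt to pick up the key closed above its plate, and a second close there missed too. I found the offset in the images and corrected for it.
- **Side force:** pulling the handle briefly gave about 18 N sideways at the wrist, which I relieved by shifting the arc.

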